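# Stock check of key-tag bundles on the stack gauge

### The arm

A 6-joint arm with a two-finger parallel gripper is mounted at the origin on the work surface. World frame = base frame: x ahead of the robot, y to its left, z up, the work surface at z = 0. Lengths are in m, angles in rad, forces in N, time in s.
With the tool pointing down it reaches from about 0.35 to 0.775 m from the base axis. Payload 5.5 kg.
Tool frame: the origin (TCP) lies midway between the tips of the shut fingers; the grasp point (between the pads) lies 19 mm behind it; z points along the fingers, y is the line along which they close (so a half turn about z gives the same grasp; the last joint's range is limited). The gripper opens to 85 mm and grips with 20 to 120 N. Pads are 22 mm wide; open, the fingers measure 114 mm over their backs; the gripper's body (76 mm by 85 mm) begins 54 mm behind the grasp point. The pads swing forward as they close: fully open they stand 13 mm farther back than shut.
Start: joints at [1.119, 0.313, 0.046, 1.304, 0, 1.431], TCP at [0.176, 0.547, 0.231] pointing down, gripper open.
Joint ranges: [-2.76, 2.76], [-0.86, 1.69], [-1.03, 1.26], [-2.2, 2.34], [-1.47, 1.5], [-3.14, 3.14]. Speed limits (rad/s): [2.57, 2.57, 3.14, 3.14, 3.14, 3.14].

### API

Orientations are given as a unit quaternion [w, x, y, z].
In Python, from workcell import get_state, read_camera, camera_info, hand_in, recognise gives the robot as it stands.
- The arm moves only by the tool arm_command, never from a script. Its argument "moves" is one flat list of numbers, 7 for each row, row after row: the opening, from -1 (shut) to 1 (fully open), then the shift along the tool's x, y, z in mm, then the turn, a rotation vector about the tool's x, y, z in rad. A call has 1 to 8 rows; each row shifts and turns the commanded pose from where the row before left it, along the tool's axes as they then stand; what a row does not reach is not made up. A row lasts 1/8 s, in which the tool goes at most 62.5 mm and 10.7 degrees, less where a joint would pass 70% of its speed; a pose out of reach is approached as far as the arm can. A call with a gripper value outside its range is refused whole. The fingers move at their own pace and stop on an object; "newtons" is the grip in N (left out, the last holds). Time passes only in rows, so rows that do not move let the fingers close. It gives the time, the measured TCP pose, the force, the opening and the grip force at its end, in the units of the state.
- get_state(): the state, without advancing time (a new reading comes with each control period).
- read_camera(name): name is "scene" or "top" or "wrist"; returns (picture, depth): 420x560x3 uint8, blue, green, red; 420x560 float32, m along the optical axis (not along the pixel's ray), 0 where there is no reading.
- camera_info(name): a dict with "fovy" (degrees; the focal length in pixels is half the picture's height over the tangent of half this angle, whatever the lens; pixels are square), "cx", "cy" (the principal point, pixels), "k1" (the pictures are not rectified: a ray, as slopes to the right and down, at radius r is drawn at 1 + k1 r^2 times it, then the intrinsics apply), "eye" and "orientation" of the camera in the world; the wrist camera has in their place "tool_from_camera" (4x4, takes a point from camera to tool coordinates, whose origin is the TCP and whose axes are the flange's). Camera axes: x right, y down, z forward; pixel columns grow to the right and rows downward; lengths in m; the calibration is good to about 2 mm. A picture is of the moment at which its call begins: read the wrist's pose just before it. camera_info takes no time and is no camera call.
- hand_in(): hands the job in; it is judged then, once.
Trained networks look in the newest picture that a camera, given by its name, has taken for a name from the list of things; names that differ only in an ending like _2 or _b are one class to them, and where a whole thing is asked for, a point or a joint stands for the part that bears it (a point fixed in the world has none). Each returns a list of dicts, best first, with "confidence" (0 to 1); they miss things now and then, are a little off and sometimes report something else, mostly with a low value. They report only what shows in the picture. A call takes as long as a camera call. They do not tell look-alikes from the thing itself.
- recognise(camera, label): "point" ([column, row] in pixels, amid what is visible of it).
The state is a dict: "clock": time; "joint_pos": joint angles; "qvel": joint speeds; "tau": joint torques, N m; "tcp_pos": TCP position; "orientation": TCP orientation; "wrist_force": force on the tool from outside, world axes, zero at the start; "ft_torque": the same for the moment, N m; "finger_gap": finger opening in m; "grip_force": force on a finger pad.
Only numpy, scipy, OpenCV 4.12 (cv2) and the standard library are available. Lean on these libraries where they do the work, as an engineer would, in place of code of your own. Each camera call takes 0.05 s, during which the arm holds its last target. There are 200 camera calls.

### The job

Check the strapped bundles of key tags on the counter's stack gauge: first press its thumb cap until the foot is right down on the empty plate, to see that it reads zero; then, beginning with the bundle nearest the gauge and working along the row away from it, push each bundle in under the foot until it sits square against the two stops, let go of it, and press the cap gently until the foot rests on the bundle, holding it a moment to take the reading. Lay each bundle that reads full (30 mm) flat in the stock tray with the raised back and each short one (under 28 mm) flat in the top-up tray with the ears, side by side and in line with the tray, every holed round end towards the tray's low front edge. Leave the other things on the counter where they are.

Things in the scene. Friction and masses are not known exactly. Their poses are not given: they have to be found in the camera images.
- tags1: strapped bundle of white plastic key tags, first in the row from the gauge: 80 mm long (x), 32 wide (y), 30 mm high if full, 24 to 26.5 if short (only the gauge tells). The -x end is round (radius 16) with a small hole, the +x end square; paper strap 12 mm off the middle towards +x. Origin: middle of the underside, z up. 0.05 to 0.13 kg, rigid. May be absent (None)
- tags2: strapped bundle of white plastic key tags, first in the row from the gauge: 80 mm long (x), 32 wide (y), 30 mm high if full, 24 to 26.5 if short (only the gauge tells). The -x end is round (radius 16) with a small hole, the +x end square; paper strap 12 mm off the middle towards +x. Origin: middle of the underside, z up. 0.05 to 0.13 kg, rigid. May be absent (None)
- tags3: strapped bundle of white plastic key tags, second in the row from the gauge: 80 mm long (x), 32 wide (y), 30 mm high if full, 24 to 26.5 if short (only the gauge tells). The -x end is round (radius 16) with a small hole, the +x end square; paper strap 12 mm off the middle towards +x. Origin: middle of the underside, z up. 0.05 to 0.13 kg, rigid. May be absent (None)
- tags4: strapped bundle of white plastic key tags, second in the row from the gauge: 80 mm long (x), 32 wide (y), 30 mm high if full, 24 to 26.5 if short (only the gauge tells). The -x end is round (radius 16) with a small hole, the +x end square; paper strap 12 mm off the middle towards +x. Origin: middle of the underside, z up. 0.05 to 0.13 kg, rigid. May be absent (None)
- tags5: strapped bundle of white plastic key tags, third in the row from the gauge: 80 mm long (x), 32 wide (y), 30 mm high if full, 24 to 26.5 if short (only the gauge tells). The -x end is round (radius 16) with a small hole, the +x end square; paper strap 12 mm off the middle towards +x. Origin: middle of the underside, z up. 0.05 to 0.13 kg, rigid. May be absent (None)
- tags6: strapped bundle of white plastic key tags, third in the row from the gauge: 80 mm long (x), 32 wide (y), 30 mm high if full, 24 to 26.5 if short (only the gauge tells). The -x end is round (radius 16) with a small hole, the +x end square; paper strap 12 mm off the middle towards +x. Origin: middle of the underside, z up. 0.05 to 0.13 kg, rigid. May be absent (None)
- tags7: strapped bundle of white plastic key tags, fourth in the row from the gauge: 80 mm long (x), 32 wide (y), 30 mm high if full, 24 to 26.5 if short (only the gauge tells). The -x end is round (radius 16) with a small hole, the +x end square; paper strap 12 mm off the middle towards +x. Origin: middle of the underside, z up. 0.05 to 0.13 kg, rigid. May be absent (None)
- tags8: strapped bundle of white plastic key tags, fourth in the row from the gauge: 80 mm long (x), 32 wide (y), 30 mm high if full, 24 to 26.5 if short (only the gauge tells). The -x end is round (radius 16) with a small hole, the +x end square; paper strap 12 mm off the middle towards +x. Origin: middle of the underside, z up. 0.05 to 0.13 kg, rigid. May be absent (None)
- gauge: stack gauge, fixed. Origin on the counter under where a bundle's centre lies; a bundle lies along x, either end to the stops at +x. Dark plate, top face at z 10 mm, x -60..130, y -62..62 mm. Two steel stops (faces at x 40 mm, 16 mm high, y 9..26 and -9..-26 mm; a round end goes 3 mm into the gap). Housing x 80..125, y -25..25, 125 mm high
- foot: the gauge's steel foot: a disc 16 mm across at gauge x = 27 mm, y = 0, under a blade 14 mm wide running from gauge x = 19 mm back between the stops into the housing; disc and blade together 14 mm thick. Origin: level with the foot's underside, on the plunger's axis
- reading (a joint): gauge reading in m: height of the foot's underside above the base plate. 0 = foot on the bare plate (end of travel), 0.045 = fully up. Pressed down by the cap; a spring (2 N at the top, 4.5 N at the bottom) lifts it again when let go
- cap_top (a point): centre of the top of the gauge's black thumb cap, 34 mm across, at gauge x = 102 mm; 187 mm above the counter when up; press it straight down
- stock_tray: stock tray, fixed, dark grey, told by its raised back (40 mm high, blank label): 116 mm (x) by 232 mm (y), inside 108 x 224, floor 4 mm thick, side walls 14 mm and front edge (-x) 7 mm high. Origin: centre of its underside on the counter; +x points to the back. Room for four bundles side by side along x, 50 mm apart
- stock_tray_front (a point): middle of the stock tray's low front edge
- topup_tray: top-up tray, fixed, same colour, size and frame as the stock tray, but its back is only 14 mm high and flat ears 60 mm long stick out 12 mm from its two side walls; front edge (-x) 7 mm high
- topup_tray_front (a point): middle of the top-up tray's low front edge
- sanitizer: pump bottle 64 mm across, 170 mm high, not part of the job
- tape_dispenser: black tape dispenser 115 x 55 mm, 75 mm high, not part of the job
- note_block: block of yellow sticky notes 70 x 70 mm, 35 mm high, may lie in the row in place of the third bundle, or be absent (None); not part of the job
- date_stamp: black office stamp 60 x 34 mm, 70 mm high, may stand in the row in place of the fourth bundle, or be absent (None); not part of the job
Mind the look-alikes: they are no part of the job. Leave any pink or red look-alike of the tags3 alone.

How it is judged:
By the outcome, as a careful person would: the job done as asked, in the order asked, and still so for the second after the job is handed in, with the robot touching nothing.
Of tags1, tags2 only 1 to 1 are there at a start; the rules pass over those that are not, and their reading is None.
Of tags3, tags4 only 1 to 1 are there at a start; the rules pass over those that are not, and their reading is None.
Of tags5, tags6, note_block only 1 to 1 are there at a start; the rules pass over those that are not, and their reading is None.
Of tags7, tags8, date_stamp only 1 to 1 are there at a start; the rules pass over those that are not, and their reading is None.
At some moment in a run one of tags1, tags2, tags3, tags4, tags5, tags6, tags7, tags8 may be knocked a few centimetres aside while the robot is not near it.
Once in a run the grip may slacken for a moment while it holds something.
It also fails if it takes over 210 s, if anything falls off the work surface, if the arm or the gripper's body presses on something with over 40 N, if the wrist force passes 120 N, or if a joint passes its speed limit or range.

## Working session

There is one attempt and no reset: what is moved stays moved. The work goes in short steps, Python scripts to look and compute and a tool call to move; the robot and the scene stay as the last step left them, time stands still between calls to the robot, and variables do not carry over. Pictures are saved under pics/ and viewed, at most 14 in all, crops included, and the job is handed in when it is done.

Besides the shell and the picture viewer there is one more tool, called after "Call:" as name(argument=value, ...) on one line, values as JSON. arm_command: Moves the arm, as the interface text tells. Its arguments: {"type":"object","properties":{"moves":{"type":"array"},"newtons":{"type":"number"}},"required":["moves"]}

```bash
mkdir -p pics
cat > h.py <<'E'
import numpy as np, cv2
from scipy.spatial.transform import Rotation as R
from workcell import get_state, read_camera, camera_info, hand_in, recognise
def q2R(q): return R.from_quat([q[1],q[2],q[3],q[0]]).as_matrix()
def cam(name,st=None):
    c=camera_info(name)
    if 'eye' in c: return c,q2R(c['orientation']),np.array(c['eye'])
    st=st or get_state(); T=np.array(c['tool_from_camera']); A=q2R(st['orientation'])
    return c,A@T[:3,:3],A@T[:3,3]+np.array(st['tcp_pos'])
def rays(c,uv,shape=(420,560)):
    f=shape[0]/2/np.tan(np.radians(c['fovy'])/2)
    K=np.array([[f,0,c['cx']],[0,f,c['cy']],[0,0,1.]])
    p=cv2.undistortPoints(np.array(uv,float).reshape(-1,1,2),K,np.array([c['k1'],0,0,0,0.]))[:,0]
    return np.c_[p,np.ones(len(p))]
def pix2plane(name,uv,z,st=None):
    c,A,e=cam(name,st); d=rays(c,uv)@A.T
    return e+d*((z-e[2])/d[:,2])[:,None]
def cloud(name,depth,st=None):
    c,A,e=cam(name,st); h,w=depth.shape
    uv=np.stack(np.meshgrid(np.arange(w),np.arange(h)),-1).reshape(-1,2)
    return ((rays(c,uv)*depth.reshape(-1,1))@A.T+e).reshape(h,w,3)
def proj(name,P,st=None):
    c,A,e=cam(name,st); p=(np.array(P,float).reshape(-1,3)-e)@A
    s=p[:,:2]/p[:,2:]; s=s*(1+c['k1']*(s**2).sum(1))[:,None]
    f=210/np.tan(np.radians(c['fovy'])/2); return s*f+[c['cx'],c['cy']]
E
python3 - <<'E'
from h import *
for n in ['top','scene']:
    p,d=read_camera(n); cv2.imwrite(f'pics/{n}0.png',p); np.save(f'{n}0.npy',d); print(n,camera_info(n))
    if n=='top':
        X=cloud(n,d)
        for l in ['tags1','tags3','gauge','cap_top','foot','stock_tray','topup_tray','sanitizer','tape_dispenser','note_block','date_stamp']:
            for r in recognise(n,l):
                u,v=np.round(r['point']).astype(int); print(l,round(r['confidence'],2),u,v,X[v,u].round(3))
print(camera_info('wrist')); s=get_state(); print(s)
E
```

```text
top {'fovy': 47.67381006245219, 'cx': 288.4315087147393, 'cy': 205.44644040294736, 'k1': 0.04379774295204394, 'eye': array([3.62937435e-01, 1.15626415e-03, 1.42094298e+00]), 'orientation': array([-0.0390363 ,  0.70802743, -0.70420009,  0.03571502])}
tags1 0.95 166 261 [0.347 0.363 0.025]
tags1 0.87 332 230 [ 0.439 -0.12   0.022]
tags1 0.75 432 267 [ 0.334 -0.408  0.027]
tags1 0.72 294 229 [ 0.442 -0.009  0.026]
tags1 0.64 251 231 [0.435 0.117 0.028]
tags1 0.62 166 298 [0.241 0.36  0.025]
tags1 0.6 435 151 [ 0.675 -0.425  0.028]
tags3 0.95 166 261 [0.347 0.363 0.025]
tags3 0.87 332 230 [ 0.439 -0.12   0.022]
tags3 0.75 432 267 [ 0.334 -0.408  0.027]
tags3 0.72 294 229 [ 0.442 -0.009  0.026]
tags3 0.64 251 231 [0.435 0.117 0.028]
tags3 0.62 166 298 [0.241 0.36  0.025]
tags3 0.6 435 151 [ 0.675 -0.425  0.028]
gauge 0.58 185 196 [0.539 0.317 0.011]
gauge 0.27 368 176 [ 0.603 -0.23   0.009]
cap_top 0.66 369 175 [ 0.606 -0.233  0.008]
cap_top 0.48 155 187 [0.541 0.358 0.181]
cap_top 0.24 216 130 [0.74  0.228 0.017]
foot 0.7 151 188 [0.538 0.367 0.186]
stock_tray 0.8 367 174 [ 0.61  -0.228 
[... 892 characters left out ...]
+00]])}
{'clock': 0.65, 'joint_pos': array([ 1.11939731e+00,  3.13167722e-01,  4.61094119e-02,  1.30362499e+00,
       -1.39745876e-06,  1.43120710e+00]), 'qvel': array([ 0.00130289, -0.00042028,  0.00139144,  0.00033189, -0.00049157,
        0.00078827]), 'tau': array([ 5.83338715e-04, -4.80226350e+01,  2.98711163e+01, -7.55131765e-06,
       -3.25858191e-04,  3.70449996e-06]), 'tcp_pos': array([0.1764183 , 0.54730358, 0.23134542]), 'orientation': array([1.71263491e-05, 1.55274082e-01, 9.87871427e-01, 5.38621477e-05]), 'wrist_force': array([-0.0129002 ,  0.04193496,  0.14501856]), 'ft_torque': array([0.06763057, 0.00369458, 0.04739444]), 'grip_force': 0.0, 'finger_gap': 0.08582818532127486}
```

Run:
```python
import cv2
p=cv2.imread('pics/top0.png'); cv2.imwrite('pics/t1.png',cv2.resize(p[110:320,120:460],None,fx=2.35,fy=2.35,interpolation=cv2.INTER_CUBIC))
```

```text
(no output)
```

View pics/t1.png

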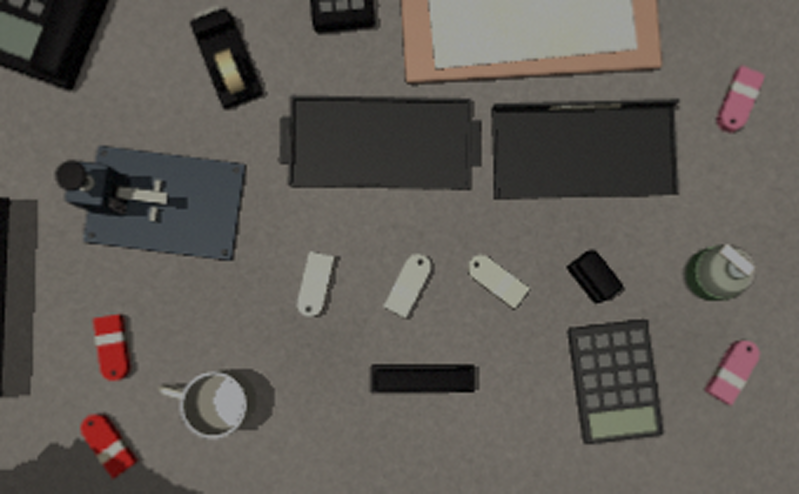

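View pics/scene0.png

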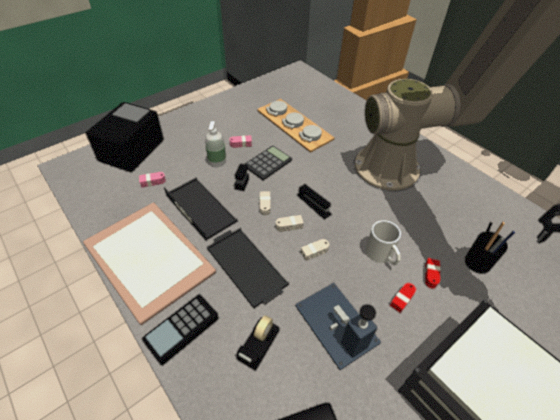

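The top view (crop scale 2.35, offset 120,110) shows:
- **Gauge:** at left, housing to the left, plate at about crop (165,205).
- **Trays:** the eared top-up tray at crop (380,142) and the raised-back stock tray at crop (585,150).
- **White bundles:** three, at crop (317,283), (408,286) and (498,281), with holes at (310,310), (424,260) and (478,263).
- **Fourth in the row:** the black date stamp at (595,275).

Look-alikes I will leave alone are the red tags at (111,347) and (108,445) and the pink tags at (741,99) and (734,370). Next I measure the poses from depth.

Run:
```python
from h import *
d=np.load('top0.npy'); p=cv2.imread('pics/top0.png'); X=cloud('top',d)
x,y,z=X[...,0],X[...,1],X[...,2]
hsv=cv2.cvtColor(p,cv2.COLOR_BGR2HSV)
def rect(m,name):
    P=X[m][:,:2].astype(np.float32)*1000
    r=cv2.minAreaRect(P); print(name,len(P),np.round(r[0],1),np.round(r[1],1),round(r[2],1),'z',np.median(X[m][:,2]).round(4))
T=(x>.0)&(x<.8)&(y>.05)&(y<.25)&(abs(z)<.01); print('table z',np.median(z[T]), np.median(z[(x>.35)&(x<.38)&(abs(y)<.1)]))
def biggest(m):
    n,l,s,_=cv2.connectedComponentsWithStats(m.astype(np.uint8)); return l==1+np.argmax(s[1:,4])
g=(x>.43)&(x<.65)&(y>.2)&(y<.45)
print('plate bgr',p[196,185],'tab',p[240,200])
plate=biggest(g&(z>.004)&(z<.017)); rect(plate,'plate')
pc=biggest(g&(z<.03)&(hsv[...,1]>60)&(z>.002)); rect(pc,'plate-col')
m=g&(z>.07)&(z<.135); rect(m,'housing'); rect(g&(z>.16),'cap')
m=g&(z>.017)&(z<.035); rect(m,'stops'); m=g&(z>.05)&(z<.075); rect(m,'foot')
for n,yy in [('b1',.117),('b2',-.009),('b3',-.12)]:
    m=biggest((abs(x-.44)<.06)&(abs(y-yy)<.055)&(z>.014)&(hsv[...,2]>110)); rect(m,n)
for n,yy in [('topup',.03),('stock',-.23)]:
    m=(abs(x-.615)<.085)&(abs(y-yy)<.14)&(z>.009)&(z<.06); m&=hsv[...,2]<90
    rect(m,n)
    m=biggest((abs(x-.615)<.085)&(abs(y-yy)<.14)&(hsv[...,2]<62)); rect(m,n+'dark')
```

```text
table z 0.00016514090793751102 1.4209429830665212
plate bgr [31 31 29] tab [ 97 103 108]
plate 2159 [542.1 303.3] [194.2 131.3] 82.1 z 0.0097
plate-col 4 [564.5 346.4] [0.6 6.9] 78.1 z 0.0188
housing 369 [544.4 341.9] [104.   50.8] 82.7 z 0.1221
cap 136 [547.9 372.5] [31.6 31.8] 74.9 z 0.1869
stops 69 [544.8 300.4] [180.5 103. ] 81.3 z 0.0239
foot 143 [546.6 341.8] [ 45.2 105.2] 9.2 z 0.068
b1 276 [435.8 110.9] [32.1 79.6] 77.2 z 0.0251
b2 274 [437.3  -7.2] [30.3 80. ] 63.6 z 0.0267
b3 280 [ 444.  -117.1] [78.4 32. ] 53.3 z 0.024
topup 521 [629.6  31.2] [140.3 252.7] 0.0 z 0.0124
topupdark 3122 [619.5  29.1] [256.7 117.4] 89.2 z 0.0045
stock 562 [ 609.2 -218.7] [117.9 254.9] 1.7 z 0.0156
stockdark 3127 [ 608.9 -232.2] [117.  235.5] 1.4 z 0.0045
```

```bash
cat >> h.py <<'E'
def plan(x,y,z,th,st=None,quiet=False):
    """tool-frame shift (mm, current axes), then turn about tool z to yaw th(deg) of tool x"""
    st=st or get_state(); A=q2R(st['orientation']); t=np.array(st['tcp_pos'])
    s=A.T@(np.array([x,y,z])-t)*1000; cur=np.degrees(np.arctan2(A[1,0],A[0,0]))
    dth=(th-cur+180)%360-180
    q1=np.degrees(st['joint_pos'][0]); q6=np.degrees(st['joint_pos'][5]); nq1=np.degrees(np.arctan2(y,x))
    print('shift',s.round(1),'n>=%.1f'%(np.linalg.norm(s)/60),'turn z %.3f'%-np.radians(dth),'n>=%.1f'%(abs(dth)/10.5),
      'tilt',A[:,2].round(3),'q6 now %.0f -> %.0f (other way %.0f)'%(q6,q6+nq1-q1-dth,q6+nq1-q1-dth+np.sign(dth)*360))
E
python3 -c "
from h import *
plan(.54,.25,.30,-98)"
```

```text
shift [-437.3 -171.4  -68.7] n>=7.9 turn z -1.743 n>=9.5 tilt [ 0.  0. -1.] q6 now 82 -> -57 (other way 303)
```

Call:
arm_command(moves=[-1,0,0,-50,0,0,0,-1,-50,-20,-19,0,0,-0.17,-1,-50,-20,0,0,0,0,-1,-50,-20,0,0,0,0,-1,-50,-20,0,0,0,0,-1,-50,-20,0,0,0,0,-1,-50,-20,0,0,0,0,-1,-50,-20,0,0,0,0])

```text
clock: 1.65
tcp_pos: [0.4994, 0.3507, 0.3005]
orientation: [0.0, 0.071, 0.997, 0.0]
wrist_force: [0.7, -0.0, 0.2]
finger_gap: -0.0002
grip_force: 0.0
```

Call:
arm_command(moves=[-1,-40,-15,0,0,0,-0.18,-1,-20,-15,0,0,0,-0.18,-1,0,0,0,0,0,-0.18,-1,0,0,0,0,0,-0.18,-1,0,0,0,0,0,-0.18,-1,0,0,0,0,0,-0.18,-1,0,0,0,0,0,-0.18,-1,0,0,0,0,0,-0.18])

```text
clock: 2.65
tcp_pos: [0.556, 0.317, 0.3003]
orientation: [0.0, -0.607, 0.795, 0.0]
wrist_force: [0.5, -0.3, -0.2]
finger_gap: 0.0001
grip_force: 0.0
```

```bash
python3 -c "
from h import *
plan(.54,.24,.30,-98); s=get_state(); print(s['tcp_pos'],s['finger_gap'],s['clock'])"
```

```text
shift [78.5 -4.9  0.3] n>=1.3 turn z -0.127 n>=0.7 tilt [-0.  0. -1.] q6 now -52 -> -58 (other way 302)
[0.55596429 0.31700325 0.30026691] 6.055636605253896e-05 2.65
```

Call:
arm_command(moves=[-1,40,-3,0,0,0,0,-1,38,-2,0,0,0,-0.127,-1,0,0,0,0,0,0])

```text
clock: 3.02
tcp_pos: [0.5393, 0.2387, 0.3009]
orientation: [0.0, -0.653, 0.758, -0.0]
wrist_force: [1.1, -1.3, 0.1]
finger_gap: -0.0002
grip_force: 0.0
```

Run:
```python
from h import *
s=get_state(); p,d=read_camera('wrist'); np.save('w1.npy',d); cv2.imwrite('pics/w1.png',p); import pickle; pickle.dump(s,open('w1.pkl','wb'))
X=cloud('wrist',d,s); x,y,z=X[...,0],X[...,1],X[...,2]
g=(x>.43)&(x<.65)&(y>.18)&(y<.45)&(d>0)
def rect(m,n):
    P=X[m][:,:2].astype(np.float32)*1000; r=cv2.minAreaRect(P); print(n,len(P),np.round(r[0],1),np.round(r[1],1),round(r[2],1),np.median(X[m][:,2]).round(4),P.min(0),P.max(0))
rect(g&(abs(z-.01)<.003),'plate'); rect(g&(z>.022)&(z<.03),'stops'); rect(g&(z>.052)&(z<.074),'foot'); rect(g&(z>.183)&(z<.192),'cap');rect(g&(z>.119)&(z<.129),'houstop')
print(s['tcp_pos'])
```

```text
plate 9589 [541.1 302.8] [190.  125.5] 82.9 0.0095 [467.49252 202.61607] [614.12   403.8911]
stops 188 [544.1 329. ] [43.3 50.6] 83.1 0.0254 [516.525  304.4415] [571.8309  352.34918]
foot 569 [539.2 318.5] [62.5 46.4] 79.0 0.0684 [522.4265  286.40216] [567.9557  353.54846]
cap 37 [559.8 378.3] [ 5.2 10.7] 38.5 0.1865 [557.87335 374.45294] [564.5155  383.60608]
  return _methods._mean(a, axis=axis, dtype=dtype,
  ret = ret.dtype.type(ret / rcount)
Traceback (most recent call last):
ValueError: zero-size array to reduction operation minimum which has no identity
```

View pics/w1.png

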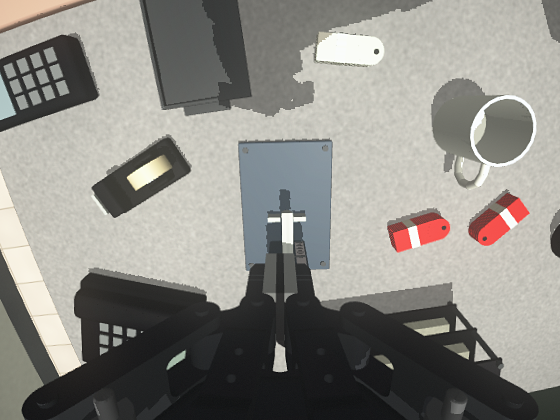

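The wrist view shows the gauge plate at (285,205) with the stops at (268–305,217). The plate fit is 190 x 125.5 mm at 82.9°, so the gauge origin is (0.537, 0.268) and the cap is at (0.549, 0.369).

```bash
python3 -c "
from h import *
plan(.5494,.3693,.2,-97.1)"
```

```text
shift [-129.4    9.7  100.9] n>=2.7 turn z -0.024 n>=0.1 tilt [ 0.001  0.001 -1.   ] q6 now -65 -> -49 (other way 311)
```

Call:
arm_command(moves=[-1,-43,3,0,0,0,-0.024,-1,-43,4,20,0,0,0,-1,-43,4,40,0,0,0,-1,0,0,41,0,0,0,-1,0,0,0,0,0,0])

```text
clock: 3.7
tcp_pos: [0.5429, 0.3703, 0.1949]
orientation: [-0.004, -0.663, 0.748, 0.001]
wrist_force: [0.3, -0.9, -0.0]
finger_gap: 0.0005
grip_force: 0.0
```

Call:
arm_command(moves=[-1,0,0,6,0,0,0,-1,0,0,6,0,0,0,-1,0,0,6,0,0,0,-1,0,0,6,0,0,0,-1,0,0,6,0,0,0])

```text
clock: 4.32
tcp_pos: [0.5465, 0.37, 0.1699]
orientation: [0.001, -0.663, 0.749, -0.0]
wrist_force: [1.1, 0.3, 4.0]
finger_gap: 0.0001
grip_force: 1.5
```

Call:
arm_command(moves=[-1,0,0,6,0,0,0,-1,0,0,6,0,0,0,-1,0,0,6,0,0,0,-1,0,0,5,0,0,0,-1,0,0,0,0,0,0])

```text
clock: 4.95
tcp_pos: [0.5454, 0.3698, 0.1459]
orientation: [-0.0, -0.663, 0.749, 0.0]
wrist_force: [2.9, -0.5, 4.0]
finger_gap: 0.0002
grip_force: 2.1
```

Call:
arm_command(moves=[-1,0,0,1,0,0,0,-1,0,0,1,0,0,0,-1,0,0,0,0,0,0])

```text
clock: 5.32
tcp_pos: [0.5454, 0.3698, 0.1443]
orientation: [-0.0, -0.663, 0.749, 0.0]
wrist_force: [2.1, -0.8, 4.6]
finger_gap: -0.0001
grip_force: 2.2
```

Call:
arm_command(moves=[-1,0,0,1,0,0,0,-1,0,0,0,0,0,0])

```text
clock: 5.58
tcp_pos: [0.5454, 0.3698, 0.1432]
orientation: [-0.0, -0.663, 0.749, 0.0]
wrist_force: [1.6, -1.1, 3.7]
finger_gap: 0.0001
grip_force: 2.2
```

Call:
arm_command(moves=[-1,0,0,1,0,0,0,-1,0,0,0,0,0,0])

```text
clock: 5.82
tcp_pos: [0.5455, 0.3698, 0.1422]
orientation: [-0.0, -0.663, 0.749, 0.0]
wrist_force: [1.7, -0.9, 4.4]
finger_gap: -0.0001
grip_force: 2.3
```

Call:
arm_command(moves=[-1,0,0,1,0,0,0,-1,0,0,0,0,0,0])

```text
clock: 6.08
tcp_pos: [0.5455, 0.3698, 0.142]
orientation: [0.0, -0.663, 0.749, -0.0]
wrist_force: [0.8, -1.5, 7.4]
finger_gap: -0.0001
grip_force: 4.0
```

Call:
arm_command(moves=[-1,0,0,1,0,0,0,-1,0,0,0,0,0,0])

```text
clock: 6.32
tcp_pos: [0.5455, 0.3698, 0.142]
orientation: [0.001, -0.663, 0.749, -0.0]
wrist_force: [-1.9, -3.2, 11.6]
finger_gap: -0.0004
grip_force: 6.1
```

Call:
arm_command(moves=[-1,0,0,0,0,0,0,-1,0,0,0,0,0,0,-1,0,0,-50,0,0,0,-1,0,0,-50,0,0,0,-1,0,0,0,0,0,0])

```text
clock: 6.95
tcp_pos: [0.5464, 0.3709, 0.2442]
orientation: [0.003, -0.663, 0.749, -0.0]
wrist_force: [0.4, 0.2, -0.6]
finger_gap: 0.0
grip_force: 0.0
```

```bash
python3 -c "
from h import *
plan(.44,.113,.20,167.2)"
```

```text
shift [269.   74.6  42.9] n>=4.7 turn z 1.673 n>=9.1 tilt [ 0.005  0.003 -1.   ] q6 now -56 -> 27 (other way -333)
```

Call:
arm_command(moves=[0.3,50,0,0,0,0,0,0.3,50,0,0,0,0,0,0.3,50,25,0,0,0,0,0.3,50,25,20,0,0,0,0.3,50,25,20,0,0,0,0.3,19,0,0,0,0,0.173,0.3,0,0,0,0,0,0.173,0.3,0,0,0,0,0,0.173])

```text
clock: 7.95
tcp_pos: [0.4365, 0.1117, 0.1984]
orientation: [-0.002, -0.446, 0.895, 0.001]
wrist_force: [0.0, -0.3, -1.1]
finger_gap: 0.0555
grip_force: 0.0
```

Call:
arm_command(moves=[0.3,0,0,0,0,0,0.17,0.3,0,0,0,0,0,0.17,0.3,0,0,0,0,0,0.17,0.3,0,0,0,0,0,0.17,0.3,0,0,0,0,0,0.17,0.3,0,0,0,0,0,0.17,0.3,0,0,0,0,0,0.13,0.3,0,0,0,0,0,0])

```text
clock: 8.95
tcp_pos: [0.4369, 0.1121, 0.1986]
orientation: [-0.002, 0.109, 0.994, -0.0]
wrist_force: [0.4, 0.1, -0.5]
finger_gap: 0.0554
grip_force: 0.0
```

```bash
cat >> h.py <<'E'
def bundle(cx,cy,name=None,r=.06,zlo=.013,cam_='wrist',zhi=.05):
    """find white bundle near (cx,cy) by bright+height; returns centre, phi of +x (square end)"""
    s=get_state(); p,d=read_camera(cam_); X=cloud(cam_,d,s); x,y,z=X[...,0],X[...,1],X[...,2]
    if name: cv2.imwrite('pics/%s.png'%name,p)
    hsv=cv2.cvtColor(p,cv2.COLOR_BGR2HSV)
    m=(np.hypot(x-cx,y-cy)<r)&(z>zlo)&(z<zhi)&(d>0)&(hsv[...,2]>90)&(hsv[...,1]<60)
    n,l,st,_=cv2.connectedComponentsWithStats(m.astype(np.uint8)); k=1+np.argmax(st[1:,4]); m=l==k
    zt=np.percentile(z[m],90); m&=abs(z-zt)<.004
    P=X[m][:,:2].astype(np.float32)*1000; c,(w,h),a=cv2.minAreaRect(P)
    if w<h: a+=90
    u=np.array([np.cos(np.radians(a)),np.sin(np.radians(a))]); v=np.array([-u[1],u[0]])
    q=(P-c)@u; t=(P-c)@v; L=max(w,h)
    wd=lambda sel: np.ptp(t[sel])
    wp,wn=wd(q>L/2-4),wd(q<-L/2+4)
    if wp<wn: a+=180
    a=(a+180)%360-180
    print('bundle c',np.round(c,1),'size',round(L,1),round(min(w,h),1),'phi %.1f'%a,'ends %.0f %.0f'%(wp,wn),'ztop %.4f'%zt,'n',m.sum())
    return np.array(c)/1000,a
E
python3 -c "
from h import *
c,a=bundle(.436,.111,'w2')
u=np.array([np.cos(np.radians(a)),np.sin(np.radians(a))]);g=c-.008*u
plan(g[0],g[1],.02,a+180);print(get_state()['tcp_pos'])"
```

```text
bundle c [435.8 109.7] size 80.1 32.4 phi -12.6 ends 20 31 ztop 0.0258 n 2410
shift [  8.2  -2.5 178.9] n>=3.0 turn z 0.003 n>=0.0 tilt [-0.003  0.    -1.   ] q6 now 17 -> 27 (other way -333)
[0.43711942 0.11207338 0.19889215]
```

View pics/w2.png

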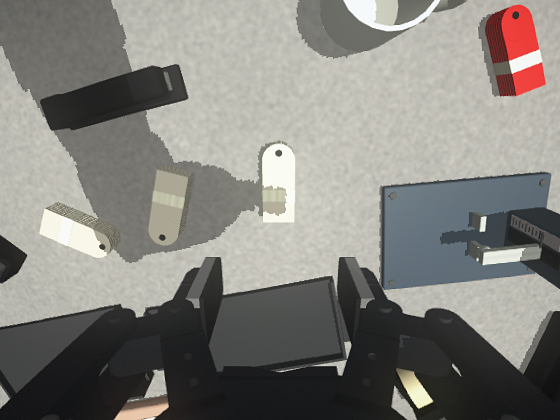

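Close view of the first bundle: white, hole at (278,152) towards the robot, square end at (278,222), clear of its neighbours. I'm grasping it.

Call:
arm_command(moves=[0.3,8,-2.5,50,0,0,0,0.3,0,0,55,0,0,0,0.3,0,0,50,0,0,0,0.3,0,0,30,0,0,0,0.3,0,0,11,0,0,0,0.3,0,0,0,0,0,0], newtons=30)

```text
clock: 9.75
tcp_pos: [0.4296, 0.1113, 0.004]
orientation: [-0.001, 0.109, 0.994, -0.0]
wrist_force: [0.3, -0.5, -0.3]
finger_gap: 0.0555
grip_force: 0.0
```

Call:
arm_command(moves=[-0.6,0,0,0,0,0,0,-0.6,0,0,0,0,0,0,-0.6,0,0,0,0,0,0,-0.6,0,0,-10,0,0,0,-0.6,0,0,-40,0,0,0,-0.6,0,0,0,0,0,0])

```text
clock: 10.5
tcp_pos: [0.4325, 0.1115, 0.0572]
orientation: [0.003, 0.11, 0.994, 0.001]
wrist_force: [0.6, -0.8, -0.9]
finger_gap: 0.0314
grip_force: 30.6
```

Run:
```python
from h import *
s=get_state(); print(s['tcp_pos'],s['finger_gap'],s['grip_force'])
u=np.array([np.cos(np.radians(82.9)),np.sin(np.radians(82.9))]); o=np.array([.5368,.2681])
t=o-.030*u   # tool at gauge x=-30 -> bundle centre -22, front at 18
plan(t[0],t[1],.06,-97.1)
print('final tool x=-8:',o-.008*u)
```

```text
[0.4325494  0.1114707  0.05721938] 0.03142713157181571 30.613285303115845
shift [-70.5 145.7  -2.1] n>=2.7 turn z -1.667 n>=9.1 tilt [ 0.006  0.    -1.   ] q6 now 17 -> -59 (other way 301)
final tool x=-8: [0.53581119 0.26016134]
```

Run:
```python
from h import *
plan(.5312,.2234,.057,-97.1)
```

```text
shift [-71.9 130.7   0.8] n>=2.5 turn z -1.667 n>=9.1 tilt [ 0.006  0.    -1.   ] q6 now 17 -> -60 (other way 300)
```

Call:
arm_command(moves=[-0.6,-18,33,0,0,0,-0.1,-0.6,-22,31,0,0,0,-0.17,-0.6,-26,26,0,0,0,-0.17,-0.6,-20,20,0,0,0,-0.17,-0.6,-15,15,0,0,0,-0.17,-0.6,0,0,0,0,0,-0.17,-0.6,0,0,0,0,0,-0.17,-0.6,0,0,0,0,0,-0.17])

```text
clock: 11.5
tcp_pos: [0.5276, 0.2383, 0.0533]
orientation: [-0.001, -0.512, 0.859, 0.0]
wrist_force: [0.5, 0.0, -0.7]
finger_gap: 0.0313
grip_force: 30.5
```

Call:
arm_command(moves=[-0.6,0,0,0,0,0,-0.17,-0.6,0,0,0,0,0,-0.17,-0.6,0,0,0,0,0,0])

```text
clock: 11.88
tcp_pos: [0.5278, 0.2383, 0.0536]
orientation: [-0.001, -0.647, 0.762, 0.0]
wrist_force: [-0.4, 0.1, -0.8]
finger_gap: 0.0316
grip_force: 30.5
```

Run:
```python
from h import *
s=get_state(); print(s['tcp_pos'],s['finger_gap'],s['grip_force'])
plan(.5312,.2234,.016,-97.1)
```

```text
[0.52777145 0.23825745 0.05359304] 0.031586736264323366 30.549926161766052
shift [14.1 -5.8 37.6] n>=0.7 turn z -0.038 n>=0.2 tilt [-0.001 -0.    -1.   ] q6 now -64 -> -60 (other way 300)
```

Call:
arm_command(moves=[-0.6,14,-6,0,0,0,-0.038,-0.6,0,0,20,0,0,0,-0.6,0,0,12,0,0,0,-0.6,0,0,5,0,0,0,-0.6,0,0,0,0,0,0])

```text
clock: 12.5
tcp_pos: [0.5317, 0.2237, 0.0169]
orientation: [-0.0, -0.662, 0.749, 0.0]
wrist_force: [0.0, 0.9, -0.7]
finger_gap: 0.0313
grip_force: 30.6
```

Run:
```python
from h import *
s=get_state(); print(s['tcp_pos'],s['wrist_force'])
bundle(.531-.0066,.2234-.05,None,r=.075,zlo=.016,zhi=.06)
plan(.5358,.2602,.014,-97.1)
```

```text
[0.53174178 0.22371985 0.0169437 ] [ 0.04380785  0.85065014 -0.73537705]
bundle c [532.9 216.9] size 61.9 43.6 phi 72.8 ends 27 21 ztop 0.0372 n 8798
shift [-36.6   0.8   3.4] n>=0.6 turn z 0.001 n>=0.0 tilt [ 0.  0. -1.] q6 now -68 -> -57 (other way -417)
```

Call:
arm_command(moves=[-0.6,0,0,2.5,0,0,0,-0.6,0,0,0,0,0,0,-0.6,-10,0,0,0,0,0,-0.6,-10,0,0,0,0,0,-0.6,-8,0,0,0,0,0,-0.6,0,0,0,0,0,0])

```text
clock: 13.3
tcp_pos: [0.5366, 0.2528, 0.0158]
orientation: [0.001, -0.663, 0.749, -0.0]
wrist_force: [0.7, -0.9, 4.6]
finger_gap: 0.0312
grip_force: 31.3
```

Call:
arm_command(moves=[-0.6,-3,0,0,0,0,0,-0.6,-2,0,0,0,0,0,-0.6,-1,0,0,0,0,0,-0.6,0,0,0,0,0,0])

```text
clock: 13.8
tcp_pos: [0.5371, 0.2576, 0.0158]
orientation: [0.001, -0.662, 0.749, -0.001]
wrist_force: [0.6, -2.6, 6.4]
finger_gap: 0.0314
grip_force: 31.4
```

Call:
arm_command(moves=[-0.6,-2,0,-0.5,0,0,0,-0.6,0,0,0,0,0,0])

```text
clock: 14.05
tcp_pos: [0.537, 0.26, 0.0157]
orientation: [0.001, -0.663, 0.749, -0.0]
wrist_force: [-0.7, -1.4, 4.6]
finger_gap: 0.0316
grip_force: 31.3
```

Call:
arm_command(moves=[-0.6,-2,0,0,0,0,0,-0.6,0,0,0,0,0,0])

```text
clock: 14.3
tcp_pos: [0.5371, 0.2614, 0.0157]
orientation: [0.0, -0.662, 0.749, -0.0]
wrist_force: [-0.2, -2.8, 5.4]
finger_gap: 0.0311
grip_force: 31.4
```

Call:
arm_command(moves=[-0.6,-2,0,0,0,0,0,-0.6,0,0,0,0,0,0])

```text
clock: 14.55
tcp_pos: [0.5373, 0.2633, 0.0157]
orientation: [0.0, -0.662, 0.749, -0.0]
wrist_force: [0.9, -1.9, 5.2]
finger_gap: 0.0314
grip_force: 31.4
```

Call:
arm_command(moves=[-0.6,-2,0,0,0,0,0,-0.6,0,0,0,0,0,0])

```text
clock: 14.8
tcp_pos: [0.5375, 0.2653, 0.0157]
orientation: [0.0, -0.662, 0.749, -0.0]
wrist_force: [1.3, -3.2, 6.9]
finger_gap: 0.0314
grip_force: 31.4
```

Call:
arm_command(moves=[-0.6,-1.5,0,0,0,0,0,-0.6,0,0,0,0,0,0])

```text
clock: 15.05
tcp_pos: [0.5376, 0.2657, 0.0158]
orientation: [-0.001, -0.662, 0.749, -0.001]
wrist_force: [-0.8, -6.4, 7.2]
finger_gap: 0.031
grip_force: 31.5
```

Call:
arm_command(moves=[-0.6,-1.5,0,0,0,0,0,-0.6,0,0,0,0,0,0])

```text
clock: 15.3
tcp_pos: [0.5375, 0.2658, 0.0157]
orientation: [-0.002, -0.662, 0.75, -0.002]
wrist_force: [-1.0, -11.0, 8.8]
finger_gap: 0.0313
grip_force: 31.8
```

Call:
arm_command(moves=[0.2,0,0,0,0,0,0,0.2,0,0,0,0,0,0,0.2,0,0,0,0,0,0,0.2,80,0,-20,0,0,0,0.2,60,0,-60,0,0,0,0.2,0,0,-60,0,0,0,0.2,0,0,-60,0,0,0,0.2,0,0,0,0,0,0])

```text
clock: 16.3
tcp_pos: [0.5281, 0.1649, 0.2003]
orientation: [0.005, -0.662, 0.749, -0.003]
wrist_force: [1.0, -0.5, -0.2]
finger_gap: 0.0511
grip_force: 0.0
```

Run:
```python
from h import *
print(get_state()['tcp_pos'])
c,a=bundle(.5368,.2681,'w3',r=.07,zlo=.025,zhi=.048)
u=np.array([np.cos(np.radians(82.9)),np.sin(np.radians(82.9))]); v=np.array([-u[1],u[0]]); dd=c-[.5368,.2681]; print('gauge xy',dd@u*1000,dd@v*1000)
```

```text
[0.52806203 0.1649238  0.20028041]
bundle c [538.8 267.8] size 81.0 32.4 phi 82.3 ends 31 19 ztop 0.0359 n 1823
gauge xy -0.006977783061714429 -2.0166804995325323
```

View pics/w3.png

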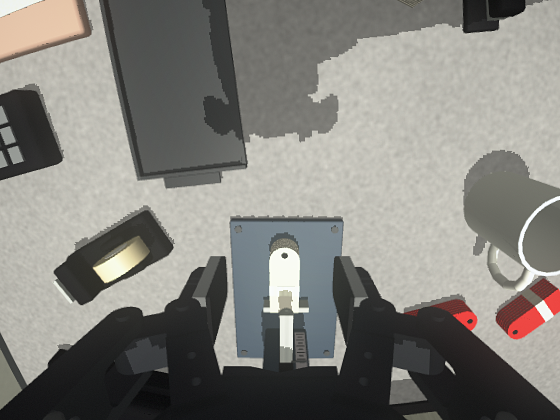

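The first bundle is square against the stops: hole at (285,255), square end at (287,305), offset about (0,-2) mm at 82.3°. Next I press the cap.

Run:
```python
from h import *
plan(.5490,.3695,.215,-97.1)
```

```text
shift [-206.     2.6  -17.3] n>=3.4 turn z 0.002 n>=0.0 tilt [ 0.006  0.001 -1.   ] q6 now -74 -> -49 (other way -409)
```

Call:
arm_command(moves=[-1,0,0,-17,0,0,0,-1,-52,1,0,0,0,0,-1,-52,1,0,0,0,0,-1,-52,1,0,0,0,0,-1,-50,0,0,0,0,0,-1,0,0,15,0,0,0,-1,0,0,8,0,0,0,-1,0,0,0,0,0,0])

```text
clock: 17.35
tcp_pos: [0.546, 0.3678, 0.1872]
orientation: [-0.001, -0.662, 0.749, 0.001]
wrist_force: [-1.8, 0.9, 1.0]
finger_gap: -0.0001
grip_force: 0.5
```

Call:
arm_command(moves=[-1,0,0,5,0,0,0,-1,0,0,5,0,0,0,-1,0,0,4,0,0,0,-1,0,0,0,0,0,0])

```text
clock: 17.85
tcp_pos: [0.5473, 0.3686, 0.1746]
orientation: [0.0, -0.662, 0.749, -0.0]
wrist_force: [0.8, -1.4, 2.1]
finger_gap: -0.0002
grip_force: 1.3
```

Call:
arm_command(moves=[-1,0,0,1.5,0,0,0,-1,0,0,1,0,0,0,-1,0,0,0,0,0,0])

```text
clock: 18.23
tcp_pos: [0.5473, 0.3691, 0.1722]
orientation: [0.0, -0.662, 0.749, -0.0]
wrist_force: [0.6, -1.2, 2.1]
finger_gap: -0.0001
grip_force: 1.4
```

Call:
arm_command(moves=[-1,0,0,1,0,0,0,-1,0,0,1,0,0,0,-1,0,0,0,0,0,0])

```text
clock: 18.6
tcp_pos: [0.5472, 0.3692, 0.1702]
orientation: [0.0, -0.662, 0.749, -0.0]
wrist_force: [1.8, -1.9, 2.5]
finger_gap: 0.0003
grip_force: 1.4
```

Call:
arm_command(moves=[-1,0,0,1,0,0,0,-1,0,0,0,0,0,0])

```text
clock: 18.85
tcp_pos: [0.5471, 0.3692, 0.1692]
orientation: [0.0, -0.662, 0.749, 0.0]
wrist_force: [1.5, -1.2, 3.0]
finger_gap: 0.0002
grip_force: 1.4
```

Call:
arm_command(moves=[-1,0,0,1,0,0,0,-1,0,0,0,0,0,0])

```text
clock: 19.1
tcp_pos: [0.5471, 0.3692, 0.1682]
orientation: [0.0, -0.662, 0.749, 0.0]
wrist_force: [1.6, -1.3, 1.9]
finger_gap: -0.0003
grip_force: 1.5
```

Past 28 mm with no stop, so this one is short. I continue to contact.

Call:
arm_command(moves=[-1,0,0,1,0,0,0,-1,0,0,0,0,0,0])

```text
clock: 19.35
tcp_pos: [0.5471, 0.3692, 0.1673]
orientation: [0.0, -0.662, 0.749, 0.0]
wrist_force: [2.6, -0.8, 3.4]
finger_gap: -0.0002
grip_force: 1.8
```

Call:
arm_command(moves=[-1,0,0,0.7,0,0,0,-1,0,0,0,0,0,0])

```text
clock: 19.6
tcp_pos: [0.5471, 0.3692, 0.1673]
orientation: [0.001, -0.662, 0.749, -0.0]
wrist_force: [1.1, -2.1, 6.6]
finger_gap: -0.0003
grip_force: 3.2
```

Call:
arm_command(moves=[-1,0,0,0.7,0,0,0,-1,0,0,0,0,0,0])

```text
clock: 19.85
tcp_pos: [0.5472, 0.3692, 0.1672]
orientation: [0.001, -0.662, 0.749, -0.0]
wrist_force: [-0.4, -1.5, 9.5]
finger_gap: -0.0001
grip_force: 4.6
```

Reading about 25.2 mm, so short: it goes in the top-up tray. I hold briefly, release, and go back for the bundle.

Call:
arm_command(moves=[-1,0,0,0,0,0,0,-1,0,0,0,0,0,0,-1,0,0,0,0,0,0,-1,0,0,-50,0,0,0,-1,36,0,-20,0,0,0,-1,37,0,0,0,0,0,0.2,37,0,0,0,0,0,0.2,0,0,0,0,0,0])

```text
clock: 20.85
tcp_pos: [0.5322, 0.2581, 0.2352]
orientation: [-0.001, -0.662, 0.75, 0.001]
wrist_force: [0.8, 0.3, 0.2]
finger_gap: 0.0359
grip_force: 0.0
```

Run:
```python
from h import *
print(get_state()['tcp_pos'])
plan(.5376,.2595,.0145,-97.1)
```

```text
[0.53219033 0.25806938 0.23521568]
shift [ -2.2  -5.8 220.7] n>=3.7 turn z -0.001 n>=0.0 tilt [-0.003 -0.    -1.   ] q6 now -65 -> -57 (other way 303)
```

Call:
arm_command(moves=[0.3,-2,-3,40,0,0,0,0.3,0,0,50,0,0,0,0.3,0,0,40,0,0,0,0.3,0,0,20,0,0,0,0.3,0,0,0,0,0,0])

```text
clock: 21.48
tcp_pos: [0.5344, 0.2619, 0.0831]
orientation: [-0.002, -0.663, 0.749, 0.002]
wrist_force: [0.7, 0.0, 0.8]
finger_gap: 0.0558
grip_force: 0.0
```

Run:
```python
from h import *
print(get_state()['tcp_pos'])
plan(.5376,.2595,.0145,-97.1)
```

```text
[0.53440162 0.26190777 0.08310432]
shift [ 1.9 -3.8 68.6] n>=1.1 turn z 0.002 n>=0.0 tilt [-0.006 -0.001 -1.   ] q6 now -65 -> -57 (other way -417)
```

Call:
arm_command(moves=[0.3,4,-3.5,25,0,0,0,0.3,0,0,25,0,0,0,0.3,0,0,15,0,0,0,0.3,0,0,0,0,0,0,-0.6,0,0,0,0,0,0,-0.6,0,0,0,0,0,0,-0.6,0,0,0,0,0,0,-0.6,0,0,0,0,0,0])

```text
clock: 22.48
tcp_pos: [0.5407, 0.2576, 0.0222]
orientation: [0.001, -0.662, 0.749, -0.0]
wrist_force: [-0.7, 0.2, 6.8]
finger_gap: 0.0313
grip_force: 31.2
```

Call:
arm_command(moves=[-0.6,2,0,-4,0,0,0,-0.6,20,0,0,0,0,0,-0.6,30,0,0,0,0,0,-0.6,30,0,0,0,0,0,-0.6,0,0,-30,0,0,0,-0.6,0,0,-30,0,0,0,-0.6,0,0,0,0,0,0])

```text
clock: 23.35
tcp_pos: [0.5312, 0.1747, 0.0868]
orientation: [0.002, -0.662, 0.749, -0.001]
wrist_force: [0.1, -0.4, -1.4]
finger_gap: 0.0315
grip_force: 30.5
```

Run:
```python
from h import *
s=get_state();print(s['tcp_pos'],s['finger_gap'],s['grip_force'])
d=np.load('top0.npy'); X=cloud('top',d); x,y,z=X[...,0],X[...,1],X[...,2]
# tray edge profiles along world x
for n,cy in [('topup',.029),('stock',-.232)]:
    m=(abs(y-cy)<.08)
    for lo in np.arange(.545,.69,.004):
        k=m&(x>lo)&(x<lo+.004); print(n,lo.round(3),int(1000*np.median(z[k])*10)/10,int(1000*np.percentile(z[k],90)),end=' | ')
    print()
```

```text
[0.53118205 0.17473504 0.08682044] 0.03147876286789819 30.494767539203167
topup 0.545 -0.7 3 | topup 0.549 -0.1 2 | topup 0.553 0.8 4 | topup 0.557 0.0 2 | topup 0.561 5.8 10 | topup 0.565 5.5 8 | topup 0.569 4.1 7 | topup 0.573 3.3 6 | topup 0.577 4.3 8 | topup 0.581 3.5 6 | topup 0.585 4.1 8 | topup 0.589 4.2 8 | topup 0.593 3.3 7 | topup 0.597 3.9 7 | topup 0.601 4.6 8 | topup 0.605 4.2 7 | topup 0.609 3.0 7 | topup 0.613 3.5 8 | topup 0.617 5.1 8 | topup 0.621 2.5 6 | topup 0.625 3.3 7 | topup 0.629 5.8 8 | topup 0.633 3.1 7 | topup 0.637 3.4 7 | topup 0.641 4.0 7 | topup 0.645 3.8 8 | topup 0.649 3.7 7 | topup 0.653 4.9 8 | topup 0.657 4.2 6 | topup 0.661 2.9 7 | topup 0.665 3.5 7 | topup 0.669 5.6 9 | topup 0.673 12.2 16 | topup 0.677 9.7 13 | topup 0.681 -0.9 5 | topup 0.685 0.8 4 | topup 0.689 -0.4 3 | 
  return _methods._mean(a, axis=axis, dtype=dtype,
  ret = ret.dtype.type(ret / rcount)
Traceback (most recent call last):
ValueError: cannot convert float NaN to integer
```

Run:
```python
from h import *
plan(.61,.084,.087,179.2)
```

```text
shift [ 80.3 -89.4   0.1] n>=2.0 turn z 1.461 n>=8.0 tilt [ 0.004  0.    -1.   ] q6 now -73 -> 9 (other way -351)
```

Call:
arm_command(moves=[-0.6,40,-45,0,0,0,0,-0.6,40,-45,0,0,0,0.16,-0.6,0,0,0,0,0,0.17,-0.6,0,0,0,0,0,0.17,-0.6,0,0,0,0,0,0.17,-0.6,0,0,0,0,0,0.17,-0.6,0,0,0,0,0,0.17,-0.6,0,0,0,0,0,0.17])

```text
clock: 24.35
tcp_pos: [0.6079, 0.0846, 0.0829]
orientation: [-0.001, -0.131, 0.991, 0.0]
wrist_force: [0.1, -0.1, 0.2]
finger_gap: 0.0314
grip_force: 30.5
```

Call:
arm_command(moves=[-0.6,0,0,0,0,0,0.17,-0.6,0,0,0,0,0,0.11,-0.6,0,0,0,0,0,0])

```text
clock: 24.72
tcp_pos: [0.608, 0.0847, 0.0832]
orientation: [-0.001, 0.005, 1.0, -0.0]
wrist_force: [-0.2, -0.2, -1.0]
finger_gap: 0.0312
grip_force: 30.5
```

Run:
```python
from h import *
s=get_state();print(s['tcp_pos'],s['finger_gap'],s['grip_force'])
plan(.61,.084,.025,179.2)
p,d=read_camera('wrist'); cv2.imwrite('pics/w4.png',p)
```

```text
[0.60804633 0.08474343 0.08318883] 0.031171479544942603 30.505847074091434
shift [-2.1 -0.7 58.2] n>=1.0 turn z 0.003 n>=0.0 tilt [-0.002 -0.    -1.   ] q6 now 1 -> 9 (other way -351)
```

View pics/w4.png

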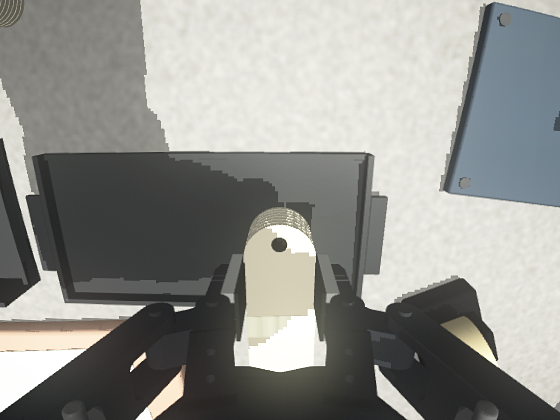

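The eared tray spans (35–385,150–300), and the held bundle's hole at (280,244) faces the low front edge. Lowering.

Call:
arm_command(moves=[-0.6,-2,0,30,0,0,0,-0.6,0,0,22,0,0,0,-0.6,0,0,8,0,0,0,-0.6,0,0,2,0,0,0,-0.6,0,0,0,0,0,0])

```text
clock: 25.4
tcp_pos: [0.6117, 0.0853, 0.0234]
orientation: [0.001, 0.006, 1.0, 0.0]
wrist_force: [0.0, -0.1, -0.7]
finger_gap: 0.0309
grip_force: 30.5
```

Call:
arm_command(moves=[-0.6,0,0,2,0,0,0,-0.6,0,0,1,0,0,0,-0.6,0,0,0,0,0,0])

```text
clock: 25.78
tcp_pos: [0.6113, 0.0853, 0.0199]
orientation: [0.0, 0.006, 1.0, 0.0]
wrist_force: [-0.6, -0.7, -1.0]
finger_gap: 0.0314
grip_force: 30.5
```

Call:
arm_command(moves=[-0.6,0,0,2,0,0,0,-0.6,0,0,0,0,0,0])

```text
clock: 26.02
tcp_pos: [0.6111, 0.0853, 0.0176]
orientation: [-0.0, 0.006, 1.0, 0.0]
wrist_force: [-0.0, 0.3, -0.9]
finger_gap: 0.0312
grip_force: 30.5
```

Call:
arm_command(moves=[-0.6,0,0,1.5,0,0,0,-0.6,0,0,0,0,0,0])

```text
clock: 26.28
tcp_pos: [0.6113, 0.0853, 0.0162]
orientation: [0.0, 0.006, 1.0, 0.0]
wrist_force: [1.1, -0.6, -0.2]
finger_gap: 0.0313
grip_force: 30.5
```

Call:
arm_command(moves=[-0.6,0,0,1.5,0,0,0,-0.6,0,0,0,0,0,0])

```text
clock: 26.52
tcp_pos: [0.6113, 0.0854, 0.0162]
orientation: [0.0, 0.006, 1.0, -0.0]
wrist_force: [-3.6, -0.7, 8.0]
finger_gap: 0.0312
grip_force: 31.4
```

Call:
arm_command(moves=[0,0,0,0,0,0,0,0,0,0,0,0,0,0,0,0,0,0,0,0,0,0,0,0,-50,0,0,0,0,0,0,-60,0,0,0,0,0,0,-60,0,0,0,0,0,0,-10,0,0,0,0,0,0,0,0,0,0])

```text
clock: 27.52
tcp_pos: [0.6116, 0.0853, 0.1952]
orientation: [0.001, 0.006, 1.0, 0.0]
wrist_force: [-0.1, -0.2, -1.0]
finger_gap: 0.0426
grip_force: 0.0
```

Run:
```python
from h import *
print(get_state()['tcp_pos'])
bundle(.62,.085,None,r=.06,zlo=.018,zhi=.045)
plan(.445,-.012,.20,-26.4)
```

```text
[0.61164476 0.08531992 0.19521125]
bundle c [623.3  84.3] size 80.3 32.1 phi 0.1 ends 32 19 ztop 0.0299 n 2405
shift [164.6 -99.3  -6.2] n>=3.2 turn z -2.693 n>=14.7 tilt [-0.001  0.    -1.   ] q6 now 1 -> -155 (other way 205)
```

Call:
arm_command(moves=[0.3,40,-25,0,0,0,0,0.3,42,-25,0,0,0,0,0.3,42,-25,0,0,0,0,0.3,40,-24,0,0,0,-0.173,0.3,0,0,0,0,0,-0.18,0.3,0,0,0,0,0,-0.18,0.3,0,0,0,0,0,-0.18,0.3,0,0,0,0,0,-0.18])

```text
clock: 28.58
tcp_pos: [0.4445, -0.0115, 0.1923]
orientation: [-0.002, -0.429, 0.903, 0.001]
wrist_force: [0.1, -0.6, -0.4]
finger_gap: 0.0558
grip_force: 0.0
```

Call:
arm_command(moves=[0.3,0,0,0,0,0,-0.18,0.3,0,0,0,0,0,-0.18,0.3,0,0,0,0,0,-0.18,0.3,0,0,0,0,0,-0.18,0.3,0,0,0,0,0,-0.18,0.3,0,0,0,0,0,-0.18,0.3,0,0,0,0,0,-0.18,0.3,0,0,0,0,0,-0.18])

```text
clock: 29.58
tcp_pos: [0.4444, -0.0114, 0.1922]
orientation: [0.0, 0.918, -0.396, -0.002]
wrist_force: [0.3, -0.3, 0.2]
finger_gap: 0.0555
grip_force: 0.0
```

Call:
arm_command(moves=[0.3,0,0,0,0,0,-0.18,0.3,0,0,0,0,0,-0.18,0.3,0,0,0,0,0,0])

```text
clock: 29.95
tcp_pos: [0.4447, -0.0115, 0.1926]
orientation: [-0.0, 0.973, -0.229, -0.002]
wrist_force: [-0.4, -0.2, 1.0]
finger_gap: 0.0554
grip_force: 0.0
```

```bash
python3 -c "
from h import *
print(get_state()['tcp_pos'])
c,a=bundle(.437,-.007,'w5')
u=np.array([np.cos(np.radians(a)),np.sin(np.radians(a))]);g=c-.008*u
plan(g[0],g[1],.006,a+180)"
```

```text
[ 0.44469233 -0.01146378  0.19260495]
bundle c [412.4 -21.2] size 80.2 32.7 phi 150.6 ends 23 20 ztop 0.0270 n 2264
shift [-16.1  23.4 187. ] n>=3.2 turn z 0.049 n>=0.3 tilt [-0.003  0.001 -1.   ] q6 now -165 -> -154 (other way -514)
```

```bash
python3 -c "
from h import *
c,a=bundle(.4124,-.0212,'w6',r=.055)
u=np.array([np.cos(np.radians(a)),np.sin(np.radians(a))]);g=c-.008*u
plan(g[0],g[1],.006,a+180)"
```

```text
bundle c [412.1 -21.4] size 80.6 32.7 phi 149.5 ends 31 20 ztop 0.0270 n 2313
shift [-16.7  24.  187.4] n>=3.2 turn z 0.068 n>=0.4 tilt [-0.003  0.001 -1.   ] q6 now -165 -> -153 (other way -513)
```

View pics/w6.png

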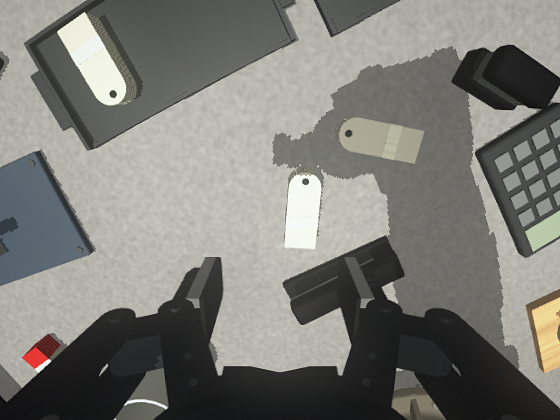

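The view shows the second bundle at (302,210), hole at (305,182), lying nearer the black stapler since it was knocked. The first bundle is in the eared tray at (95,60). The grasp is clear, so I continue.

Call:
arm_command(moves=[0.2,-8,12,0,0,0,0,0.2,-8,12,50,0,0,0.068,0.2,0,0,55,0,0,0,0.2,0,0,30,0,0,0,0.2,0,0,0,0,0,0])

```text
clock: 30.68
tcp_pos: [0.418, -0.0258, 0.0579]
orientation: [0.0, 0.965, -0.262, -0.003]
wrist_force: [-0.1, -0.8, 0.7]
finger_gap: 0.0514
grip_force: 0.0
```

```bash
python3 -c "
from h import *
print(get_state()['tcp_pos'])
u=np.array([np.cos(np.radians(149.5)),np.sin(np.radians(149.5))]);g=np.array([.4121,-.0214])-.008*u
plan(g[0],g[1],.003,149.5+180)"
```

```text
[ 0.41802448 -0.02582119  0.05793744]
shift [ 0.9 -0.9 54.9] n>=0.9 turn z 0.002 n>=0.0 tilt [-0.005  0.001 -1.   ] q6 now -164 -> -153 (other way -513)
```

Call:
arm_command(moves=[0.2,1,-1,30,0,0,0,0.2,0,0,18,0,0,0,0.2,0,0,6,0,0,0,0.2,0,0,0,0,0,0,-0.6,0,0,0,0,0,0,-0.6,0,0,0,0,0,0,-0.6,0,0,0,0,0,0,-0.6,0,0,0,0,0,0])

```text
clock: 31.68
tcp_pos: [0.4235, -0.0261, 0.0069]
orientation: [0.0, 0.965, -0.261, 0.001]
wrist_force: [-0.7, 0.5, 6.7]
finger_gap: 0.0312
grip_force: 30.6
```

Call:
arm_command(moves=[-0.6,0,0,-30,0,0,0,-0.6,0,0,-40,0,0,0,-0.6,0,0,0,0,0,0])

```text
clock: 32.05
tcp_pos: [0.425, -0.0264, 0.0786]
orientation: [-0.0, 0.965, -0.261, 0.003]
wrist_force: [1.2, -1.2, -0.8]
finger_gap: 0.0314
grip_force: 30.5
```

```bash
python3 -c "
from h import *
print(get_state()['tcp_pos'],get_state()['finger_gap'])
plan(.5300,.2134,.07,-97.1)"
```

```text
[ 0.4250484  -0.02635295  0.0786322 ] 0.031383536722056654
shift [ -30.3 -260.     8.9] n>=4.4 turn z 1.166 n>=6.4 tilt [ 0.006 -0.001 -1.   ] q6 now -164 -> -61 (other way -421)
```

Call:
arm_command(moves=[-0.6,-5,-50,0,0,0,0,-0.6,-5,-52,0,0,0,0,-0.6,-5,-52,0,0,0,0,-0.6,-7,-53,0,0,0,0,-0.6,-8,-53,0,0,0,0.146,-0.6,0,0,0,0,0,0.17,-0.6,0,0,0,0,0,0.17,-0.6,0,0,0,0,0,0.17])

```text
clock: 33.05
tcp_pos: [0.5266, 0.2141, 0.0742]
orientation: [0.001, 0.828, -0.56, -0.001]
wrist_force: [0.2, 0.6, -0.7]
finger_gap: 0.0308
grip_force: 30.7
```

Call:
arm_command(moves=[-0.6,0,0,0,0,0,0.17,-0.6,0,0,0,0,0,0.17,-0.6,0,0,0,0,0,0.17,-0.6,0,0,0,0,0,0])

```text
clock: 33.55
tcp_pos: [0.5269, 0.2137, 0.0746]
orientation: [-0.001, -0.663, 0.749, 0.0]
wrist_force: [0.2, 0.3, 0.0]
finger_gap: 0.0315
grip_force: 30.7
```

```bash
python3 -c "
from h import *
print(get_state()['tcp_pos'],get_state()['finger_gap'])
plan(.5300,.2134,.02,-97.1)"
```

```text
[0.52685952 0.21371964 0.07458631] 0.03145839665940971
shift [-0.1 -3.2 54.6] n>=0.9 turn z 0.002 n>=0.0 tilt [-0.002 -0.    -1.   ] q6 now -69 -> -61 (other way -421)
```

Call:
arm_command(moves=[-0.6,0,-2.5,25,0,0,0,-0.6,0,0,20,0,0,0,-0.6,0,0,8,0,0,0,-0.6,0,0,2,0,0,0,-0.6,0,0,0,0,0,0])

```text
clock: 34.17
tcp_pos: [0.5305, 0.2137, 0.0212]
orientation: [0.0, -0.662, 0.749, -0.0]
wrist_force: [-0.9, -0.2, -2.1]
finger_gap: 0.0311
grip_force: 30.7
```

Call:
arm_command(moves=[-0.6,0,0,1.5,0,0,0,-0.6,0,0,0,0,0,0])

```text
clock: 34.42
tcp_pos: [0.5304, 0.2137, 0.0197]
orientation: [0.0, -0.662, 0.749, -0.0]
wrist_force: [-0.1, -0.5, -1.7]
finger_gap: 0.0312
grip_force: 30.7
```

Call:
arm_command(moves=[-0.6,0,0,1.5,0,0,0,-0.6,0,0,0,0,0,0])

```text
clock: 34.67
tcp_pos: [0.53, 0.2136, 0.0177]
orientation: [0.0, -0.662, 0.749, 0.0]
wrist_force: [-0.5, 0.3, -1.0]
finger_gap: 0.032
grip_force: 30.7
```

Call:
arm_command(moves=[-0.6,0,0,1,0,0,0,-0.6,0,0,0,0,0,0])

```text
clock: 34.92
tcp_pos: [0.5302, 0.2136, 0.0169]
orientation: [0.0, -0.662, 0.749, -0.0]
wrist_force: [-0.5, 0.5, 1.7]
finger_gap: 0.0314
grip_force: 30.9
```

Call:
arm_command(moves=[-0.6,0,0,0.7,0,0,0,-0.6,0,0,0,0,0,0])

```text
clock: 35.17
tcp_pos: [0.5302, 0.2136, 0.017]
orientation: [0.0, -0.662, 0.749, -0.0]
wrist_force: [-1.7, -0.1, 6.8]
finger_gap: 0.0314
grip_force: 31.6
```

Call:
arm_command(moves=[-0.6,-6,0,-0.6,0,0,0,-0.6,-10,0,0,0,0,0,-0.6,-10,0,0,0,0,0,-0.6,-8,0,0,0,0,0,-0.6,-3,0,0,0,0,0,-0.6,0,0,0,0,0,0])

```text
clock: 35.92
tcp_pos: [0.5351, 0.2512, 0.017]
orientation: [0.0, -0.662, 0.749, -0.0]
wrist_force: [-0.1, -1.3, 4.9]
finger_gap: 0.0314
grip_force: 31.5
```

Call:
arm_command(moves=[-0.6,-2,0,0,0,0,0,-0.6,-2,0,0,0,0,0,-0.6,0,0,0,0,0,0])

```text
clock: 36.3
tcp_pos: [0.5355, 0.2547, 0.017]
orientation: [0.0, -0.662, 0.749, -0.0]
wrist_force: [0.6, -3.1, 5.6]
finger_gap: 0.0312
grip_force: 31.5
```

Call:
arm_command(moves=[-0.6,-2,0,0,0,0,0,-0.6,0,0,0,0,0,0])

```text
clock: 36.55
tcp_pos: [0.5356, 0.2562, 0.017]
orientation: [-0.0, -0.662, 0.749, -0.001]
wrist_force: [-1.7, -4.3, 5.4]
finger_gap: 0.0316
grip_force: 31.5
```

Call:
arm_command(moves=[-0.6,-1.5,0,0,0,0,0,-0.6,0,0,0,0,0,0])

```text
clock: 36.8
tcp_pos: [0.5356, 0.2563, 0.0169]
orientation: [-0.001, -0.662, 0.75, -0.001]
wrist_force: [-1.5, -9.5, 8.2]
finger_gap: 0.0312
grip_force: 31.8
```

Call:
arm_command(moves=[0.2,0,0,0,0,0,0,0.2,0,0,0,0,0,0,0.2,0,0,0,0,0,0,0.2,60,0,-20,0,0,0,0.2,60,0,-60,0,0,0,0.2,0,0,-60,0,0,0,0.2,0,0,-60,0,0,0,-1,0,0,0,0,0,0])

```text
clock: 37.8
tcp_pos: [0.5262, 0.1556, 0.2063]
orientation: [0.005, -0.662, 0.749, -0.003]
wrist_force: [0.4, 0.5, 0.4]
finger_gap: 0.0343
grip_force: 0.0
```

Run:
```python
from h import *
print(get_state()['tcp_pos'])
c,a=bundle(.5368,.2681,'w7',r=.07,zlo=.025,zhi=.048)
u=np.array([np.cos(np.radians(82.9)),np.sin(np.radians(82.9))]); v=np.array([-u[1],u[0]]); dd=c-[.5368,.2681]; print('gauge xy',dd@u*1000,dd@v*1000)
plan(.5480,.3695,.215,-97.1)
```

```text
[0.52618939 0.15561579 0.20626964]
bundle c [537.8 268.3] size 80.5 32.0 phi 82.4 ends 32 20 ztop 0.0371 n 1713
gauge xy 0.3483594656813551 -0.9726279663278579
shift [-215.3    3.1  -11.3] n>=3.6 turn z 0.000 n>=0.0 tilt [ 0.006  0.001 -1.   ] q6 now -75 -> -49 (other way -409)
```

Square again, so I press the cap.

Call:
arm_command(moves=[-1,0,0,-11,0,0,0,-1,-54,1,0,0,0,0,-1,-54,1,0,0,0,0,-1,-54,1,0,0,0,0,-1,-53,0,0,0,0,0,-1,0,0,15,0,0,0,-1,0,0,8,0,0,0,-1,0,0,0,0,0,0])

```text
clock: 38.85
tcp_pos: [0.5454, 0.3674, 0.1874]
orientation: [-0.001, -0.662, 0.75, 0.001]
wrist_force: [-0.7, -0.3, 0.8]
finger_gap: 0.0
grip_force: 0.0
```

Call:
arm_command(moves=[-1,0,0,5,0,0,0,-1,0,0,5,0,0,0,-1,0,0,2,0,0,0,-1,0,0,0,0,0,0])

```text
clock: 39.35
tcp_pos: [0.5466, 0.3683, 0.1768]
orientation: [0.0, -0.662, 0.75, -0.0]
wrist_force: [-0.6, -1.2, 2.2]
finger_gap: 0.0001
grip_force: 1.2
```

Call:
arm_command(moves=[-1,0,0,1,0,0,0,-1,0,0,0,0,0,0])

```text
clock: 39.6
tcp_pos: [0.5466, 0.3688, 0.1758]
orientation: [0.0, -0.662, 0.749, -0.0]
wrist_force: [-0.4, -1.3, 3.2]
finger_gap: -0.0004
grip_force: 1.3
```

Call:
arm_command(moves=[-1,0,0,1,0,0,0,-1,0,0,0,0,0,0])

```text
clock: 39.85
tcp_pos: [0.5466, 0.3689, 0.1747]
orientation: [0.0, -0.662, 0.749, -0.0]
wrist_force: [0.8, -2.1, 2.8]
finger_gap: -0.0002
grip_force: 1.3
```

Call:
arm_command(moves=[-1,0,0,1,0,0,0,-1,0,0,1,0,0,0,-1,0,0,0,0,0,0])

```text
clock: 40.22
tcp_pos: [0.5465, 0.3689, 0.1726]
orientation: [0.0, -0.662, 0.749, 0.0]
wrist_force: [1.0, -1.6, 2.1]
finger_gap: -0.0001
grip_force: 1.3
```

Call:
arm_command(moves=[-1,0,0,1,0,0,0,-1,0,0,0,0,0,0])

```text
clock: 40.48
tcp_pos: [0.5465, 0.3689, 0.1716]
orientation: [0.0, -0.662, 0.749, 0.0]
wrist_force: [2.2, -1.2, 2.9]
finger_gap: -0.0002
grip_force: 1.4
```

Call:
arm_command(moves=[-1,0,0,1,0,0,0,-1,0,0,0,0,0,0])

```text
clock: 40.72
tcp_pos: [0.5465, 0.3689, 0.1706]
orientation: [0.0, -0.662, 0.749, 0.0]
wrist_force: [2.1, -0.6, 3.1]
finger_gap: 0.0
grip_force: 1.4
```

Call:
arm_command(moves=[-1,0,0,1,0,0,0,-1,0,0,0,0,0,0])

```text
clock: 40.98
tcp_pos: [0.5464, 0.3689, 0.1696]
orientation: [0.0, -0.662, 0.749, 0.0]
wrist_force: [2.4, -1.0, 3.3]
finger_gap: -0.0001
grip_force: 1.4
```

Below 28 mm, so short again. I press to contact.

Call:
arm_command(moves=[-1,0,0,1,0,0,0,-1,0,0,0,0,0,0])

```text
clock: 41.22
tcp_pos: [0.5464, 0.3689, 0.1686]
orientation: [0.0, -0.662, 0.749, 0.0]
wrist_force: [2.8, -0.5, 3.5]
finger_gap: 0.0
grip_force: 1.5
```

Call:
arm_command(moves=[-1,0,0,0.7,0,0,0,-1,0,0,0,0,0,0])

```text
clock: 41.48
tcp_pos: [0.5464, 0.3689, 0.1684]
orientation: [0.0, -0.662, 0.749, 0.0]
wrist_force: [1.6, 0.2, 4.9]
finger_gap: -0.0001
grip_force: 2.5
```

Call:
arm_command(moves=[-1,0,0,0.7,0,0,0,-1,0,0,0,0,0,0])

```text
clock: 41.72
tcp_pos: [0.5464, 0.3689, 0.1684]
orientation: [0.001, -0.662, 0.749, -0.0]
wrist_force: [0.5, -0.5, 8.1]
finger_gap: -0.0
grip_force: 3.9
```

Reading 26.4 mm: short.

Call:
arm_command(moves=[-1,0,0,0,0,0,0,-1,0,0,0,0,0,0,-1,0,0,0,0,0,0,-1,0,0,-50,0,0,0,-1,36,0,-20,0,0,0,-1,37,0,0,0,0,0,0.2,40,0,0,0,0,0,0.2,0,0,0,0,0,0])

```text
clock: 42.72
tcp_pos: [0.531, 0.2545, 0.2367]
orientation: [-0.001, -0.661, 0.75, 0.001]
wrist_force: [0.1, 1.4, -0.3]
finger_gap: 0.036
grip_force: 0.0
```

Call:
arm_command(moves=[0.2,0,-5,40,0,0,0,0.2,0,0,50,0,0,0,0.2,0,0,40,0,0,0,0.2,0,0,20,0,0,0,0.2,0,0,0,0,0,0])

```text
clock: 43.35
tcp_pos: [0.5351, 0.2564, 0.0846]
orientation: [-0.003, -0.662, 0.749, 0.001]
wrist_force: [0.5, -0.2, 0.0]
finger_gap: 0.0512
grip_force: 0.0
```

Run:
```python
from h import *
print(get_state()['tcp_pos'])
plan(.5366,.2584,.018,-97.1)
```

```text
[0.53505712 0.25635308 0.08458507]
shift [-2.3 -1.7 66.6] n>=1.1 turn z 0.001 n>=0.0 tilt [-0.006 -0.001 -1.   ] q6 now -65 -> -57 (other way -417)
```

Call:
arm_command(moves=[0.2,0,-1.5,30,0,0,0,0.2,0,0,25,0,0,0,0.2,0,0,12,0,0,0,0.2,0,0,0,0,0,0,-0.6,0,0,0,0,0,0,-0.6,0,0,0,0,0,0,-0.6,0,0,0,0,0,0,-0.6,0,0,0,0,0,0])

```text
clock: 44.35
tcp_pos: [0.5399, 0.2563, 0.0217]
orientation: [0.001, -0.662, 0.749, -0.0]
wrist_force: [-0.8, 0.5, 5.9]
finger_gap: 0.0311
grip_force: 31.2
```

Call:
arm_command(moves=[-0.6,2,0,-4,0,0,0,-0.6,20,0,0,0,0,0,-0.6,30,0,0,0,0,0,-0.6,30,0,0,0,0,0,-0.6,0,0,-30,0,0,0,-0.6,0,0,-30,0,0,0,-0.6,0,0,0,0,0,0])

```text
clock: 45.22
tcp_pos: [0.5303, 0.1735, 0.0862]
orientation: [0.002, -0.662, 0.75, -0.001]
wrist_force: [0.5, -0.3, -1.6]
finger_gap: 0.0312
grip_force: 30.4
```

Run:
```python
from h import *
s=get_state();print(s['tcp_pos'],s['finger_gap'],s['grip_force'])
plan(.610,.029,.085,179.2)
```

```text
[0.53031007 0.17346951 0.08622709] 0.031200708708146164 30.374500304460526
shift [133.4 -97.1   1.5] n>=2.7 turn z 1.460 n>=8.0 tilt [ 0.004  0.    -1.   ] q6 now -73 -> 4 (other way -356)
```

Call:
arm_command(moves=[-0.6,44,-32,0,0,0,0,-0.6,44,-32,0,0,0,0,-0.6,45,-33,0,0,0,0.16,-0.6,0,0,0,0,0,0.17,-0.6,0,0,0,0,0,0.17,-0.6,0,0,0,0,0,0.17,-0.6,0,0,0,0,0,0.17,-0.6,0,0,0,0,0,0.17])

```text
clock: 46.22
tcp_pos: [0.6072, 0.0299, 0.0822]
orientation: [-0.001, -0.214, 0.977, 0.0]
wrist_force: [-0.3, 1.3, -1.1]
finger_gap: 0.0315
grip_force: 30.4
```

Call:
arm_command(moves=[-0.6,0,0,0,0,0,0.17,-0.6,0,0,0,0,0,0.17,-0.6,0,0,0,0,0,0.11,-0.6,0,0,0,0,0,0])

```text
clock: 46.72
tcp_pos: [0.6073, 0.0301, 0.0825]
orientation: [-0.001, 0.006, 1.0, 0.0]
wrist_force: [-0.0, -0.2, -1.3]
finger_gap: 0.0312
grip_force: 30.4
```

Run:
```python
from h import *
s=get_state();print(s['tcp_pos'],s['finger_gap'],s['grip_force'])
plan(.6095,.029,.025,179.4)
```

```text
[0.60731999 0.03007991 0.08250278] 0.031240650552958944 30.38909800350666
shift [-2.3 -1.1 57.5] n>=1.0 turn z -0.001 n>=0.0 tilt [-0.003  0.    -1.   ] q6 now -4 -> 3 (other way 363)
```

Contact is expected near TCP z 0.0157.

Call:
arm_command(moves=[-0.6,0,-1,30,0,0,0,-0.6,0,0,22,0,0,0,-0.6,0,0,9,0,0,0,-0.6,0,0,3,0,0,0,-0.6,0,0,0,0,0,0])

```text
clock: 47.35
tcp_pos: [0.609, 0.0294, 0.0206]
orientation: [0.0, 0.006, 1.0, 0.0]
wrist_force: [0.6, -0.0, -0.8]
finger_gap: 0.0313
grip_force: 30.3
```

Call:
arm_command(moves=[-0.6,0,0,1.5,0,0,0,-0.6,0,0,0,0,0,0])

```text
clock: 47.6
tcp_pos: [0.609, 0.0295, 0.0193]
orientation: [0.001, 0.006, 1.0, 0.0]
wrist_force: [1.1, -0.1, -1.0]
finger_gap: 0.0314
grip_force: 30.3
```

Call:
arm_command(moves=[-0.6,0,0,1.5,0,0,0,-0.6,0,0,0,0,0,0])

```text
clock: 47.85
tcp_pos: [0.6085, 0.0295, 0.0172]
orientation: [-0.0, 0.006, 1.0, 0.0]
wrist_force: [-0.6, -0.4, -1.2]
finger_gap: 0.0312
grip_force: 30.3
```

Call:
arm_command(moves=[-0.6,0,0,1.5,0,0,0,-0.6,0,0,0,0,0,0])

```text
clock: 48.1
tcp_pos: [0.6087, 0.0295, 0.0157]
orientation: [0.0, 0.006, 1.0, 0.0]
wrist_force: [-0.1, 0.7, -0.6]
finger_gap: 0.0313
grip_force: 30.4
```

Call:
arm_command(moves=[-0.6,0,0,1,0,0,0,-0.6,0,0,0,0,0,0])

```text
clock: 48.35
tcp_pos: [0.6087, 0.0295, 0.0157]
orientation: [0.0, 0.006, 1.0, -0.0]
wrist_force: [-2.9, -0.2, 6.6]
finger_gap: 0.0315
grip_force: 31.1
```

Call:
arm_command(moves=[0,0,0,0,0,0,0,0,0,0,0,0,0,0,0,0,0,0,0,0,0,0,0,0,-50,0,0,0,0,0,0,-60,0,0,0,0,0,0,-60,0,0,0,0,0,0,-15,0,0,0,0,0,0,0,0,0,0])

```text
clock: 49.35
tcp_pos: [0.6094, 0.0295, 0.2007]
orientation: [0.001, 0.006, 1.0, -0.0]
wrist_force: [-0.4, 0.6, -0.3]
finger_gap: 0.0428
grip_force: 0.0
```

Run:
```python
from h import *
print(get_state()['tcp_pos'])
bundle(.62,.029,None,r=.048,zlo=.018,zhi=.045)
plan(.449,-.115,.20,53.3)
```

```text
[0.60935351 0.02946904 0.20067216]
bundle c [622.2  28.4] size 79.8 32.4 phi 0.1 ends 31 20 ztop 0.0310 n 2331
shift [ 157.4 -146.6   -1.1] n>=3.6 turn z 2.199 n>=12.0 tilt [-0.001  0.    -1.   ] q6 now -4 -> 112 (other way -248)
```

Call:
arm_command(moves=[0.2,39,-36,0,0,0,0,0.2,39,-36,0,0,0,0,0.2,40,-37,0,0,0,0,0.2,39,-37,0,0,0,0.17,0.2,0,0,0,0,0,0.175,0.2,0,0,0,0,0,0.175,0.2,0,0,0,0,0,0.175,0.2,0,0,0,0,0,0.175])

```text
clock: 50.4
tcp_pos: [0.4482, -0.1139, 0.197]
orientation: [-0.003, 0.43, 0.903, -0.0]
wrist_force: [-0.1, -0.1, 0.1]
finger_gap: 0.0514
grip_force: 0.0
```

Call:
arm_command(moves=[0.2,0,0,0,0,0,0.175,0.2,0,0,0,0,0,0.175,0.2,0,0,0,0,0,0.175,0.2,0,0,0,0,0,0.175,0.2,0,0,0,0,0,0.175,0.2,0,0,0,0,0,0.175,0.2,0,0,0,0,0,0.175,0.2,0,0,0,0,0,0.104])

```text
clock: 51.4
tcp_pos: [0.4482, -0.1138, 0.1969]
orientation: [-0.002, 0.895, 0.447, -0.002]
wrist_force: [0.2, -0.3, -1.0]
finger_gap: 0.0512
grip_force: 0.0
```

Call:
arm_command(moves=[0.2,0,0,0,0,0,0])

```text
clock: 51.52
tcp_pos: [0.4485, -0.1139, 0.1974]
orientation: [-0.002, 0.894, 0.449, -0.001]
wrist_force: [0.4, -0.1, 0.1]
finger_gap: 0.0513
grip_force: 0.0
```

```bash
python3 -c "
from h import *
print(get_state()['tcp_pos'])
c,a=bundle(.444,-.117,'w8')
u=np.array([np.cos(np.radians(a)),np.sin(np.radians(a))]);g=c-.008*u;print(g)
plan(g[0],g[1],.006,a+180)"
```

```text
[ 0.44846042 -0.11389969  0.19740808]
bundle c [ 443.8 -118.1] size 80.5 31.9 phi -127.5 ends 20 31 ztop 0.0245 n 2368
[ 0.4487188  -0.11171353]
shift [  2.   -0.6 191.8] n>=3.2 turn z 0.016 n>=0.1 tilt [-0.003  0.002 -1.   ] q6 now 102 -> 114 (other way -246)
```

View pics/w8.png

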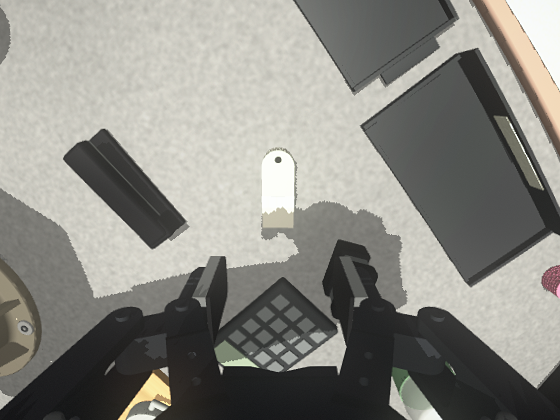

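Third bundle at (278,190), hole at (278,160) away from the fingers' side, and the date stamp at (348,265) is clear. Grasping it.

Call:
arm_command(moves=[0.2,2,-0.5,40,0,0,0.016,0.2,0,0,55,0,0,0,0.2,0,0,50,0,0,0,0.2,0,0,30,0,0,0,0.2,0,0,12,0,0,0,0.2,0,0,0,0,0,0])

```text
clock: 52.32
tcp_pos: [0.45, -0.1123, 0.0121]
orientation: [-0.001, 0.897, 0.441, -0.001]
wrist_force: [-0.1, -0.4, 0.1]
finger_gap: 0.0513
grip_force: 0.0
```

Call:
arm_command(moves=[-0.6,0,0,0,0,0,0,-0.6,0,0,0,0,0,0,-0.6,0,0,0,0,0,0,-0.6,0,0,0,0,0,0])

```text
clock: 52.82
tcp_pos: [0.4518, -0.1131, 0.014]
orientation: [0.001, 0.897, 0.441, 0.001]
wrist_force: [-0.8, 0.3, 6.9]
finger_gap: 0.0312
grip_force: 30.7
```

Call:
arm_command(moves=[-0.6,0,0,-30,0,0,0,-0.6,0,0,-40,0,0,0,-0.6,0,0,0,0,0,0])

```text
clock: 53.2
tcp_pos: [0.453, -0.1136, 0.0858]
orientation: [0.002, 0.897, 0.441, 0.002]
wrist_force: [-0.4, -0.7, -0.6]
finger_gap: 0.031
grip_force: 30.1
```

```bash
python3 -c "
from h import *
print(get_state()['tcp_pos'],get_state()['finger_gap'])
plan(.5300,.2134,.075,-97.1)"
```

```text
[ 0.45297629 -0.11358437  0.08575478] 0.03096565006819683
shift [ 306.  -138.7   10.4] n>=5.6 turn z 2.609 n>=14.2 tilt [ 0.006 -0.003 -1.   ] q6 now 104 -> 299 (other way -61)
```

Call:
arm_command(moves=[-0.6,0,0,-15,0,0,-0.175,-0.6,0,0,0,0,0,-0.175,-0.6,0,0,0,0,0,-0.175,-0.6,0,0,0,0,0,-0.175,-0.6,0,0,0,0,0,-0.175,-0.6,0,0,0,0,0,-0.175,-0.6,0,0,0,0,0,-0.175,-0.6,0,0,0,0,0,-0.175])

```text
clock: 54.2
tcp_pos: [0.4499, -0.1123, 0.0967]
orientation: [-0.001, 0.4, 0.917, 0.0]
wrist_force: [0.7, -0.3, -1.0]
finger_gap: 0.0308
grip_force: 30.1
```

Call:
arm_command(moves=[-0.6,0,0,0,0,0,-0.175,-0.6,0,0,0,0,0,-0.175,-0.6,0,0,0,0,0,-0.175,-0.6,0,0,0,0,0,-0.175,-0.6,0,0,0,0,0,-0.175,-0.6,0,0,0,0,0,-0.175,-0.6,0,0,0,0,0,-0.175,-0.6,0,0,0,0,0,-0.175])

```text
clock: 55.2
tcp_pos: [0.4499, -0.1123, 0.0967]
orientation: [-0.001, -0.285, 0.959, 0.0]
wrist_force: [-0.6, 1.1, -1.3]
finger_gap: 0.0315
grip_force: 30.1
```

Call:
arm_command(moves=[-0.6,0,0,0,0,0,-0.175,-0.6,0,0,0,0,0,-0.175,-0.6,0,0,0,0,0,-0.175,-0.6,0,0,0,0,0,-0.175,-0.6,0,0,0,0,0,-0.174,-0.6,0,0,0,0,0,0])

```text
clock: 55.95
tcp_pos: [0.45, -0.1123, 0.0969]
orientation: [-0.0, -0.661, 0.75, 0.001]
wrist_force: [0.4, -0.6, -0.1]
finger_gap: 0.031
grip_force: 30.1
```

```bash
python3 -c "
from h import *
print(get_state()['tcp_pos'],get_state()['finger_gap'])
plan(.5300,.2134,.075,-97.1)"
```

```text
[ 0.44996615 -0.11230292  0.09689167] 0.031030341272569983
shift [-333.2  -38.4   22. ] n>=5.6 turn z -0.002 n>=0.0 tilt [-0.001  0.001 -1.   ] q6 now -107 -> -61 (other way 299)
```

Call:
arm_command(moves=[-0.6,-48,-5,0,0,0,0,-0.6,-48,-5,0,0,0,0,-0.6,-48,-6,0,0,0,0,-0.6,-48,-6,0,0,0,0,-0.6,-48,-6,0,0,0,0,-0.6,-48,-6,0,0,0,0,-0.6,-45,-4,15,0,0,0,-0.6,0,0,0,0,0,0])

```text
clock: 56.95
tcp_pos: [0.5289, 0.2157, 0.0809]
orientation: [-0.001, -0.662, 0.749, 0.001]
wrist_force: [-0.7, -1.0, -1.0]
finger_gap: 0.0309
grip_force: 30.1
```

```bash
python3 -c "
from h import *
print(get_state()['tcp_pos'],get_state()['finger_gap'])
plan(.5300,.2134,.028,-97.1)"
```

```text
[0.52888546 0.21566935 0.08090514] 0.030905355969563335
shift [ 2.1 -1.5 52.9] n>=0.9 turn z 0.000 n>=0.0 tilt [-0.002 -0.    -1.   ] q6 now -69 -> -61 (other way -421)
```

Expect contact with the plate near TCP z 0.024.

Call:
arm_command(moves=[-0.6,1,-1,25,0,0,0,-0.6,0,0,20,0,0,0,-0.6,0,0,7,0,0,0,-0.6,0,0,0,0,0,0])

```text
clock: 57.45
tcp_pos: [0.5301, 0.2113, 0.0305]
orientation: [-0.001, -0.661, 0.75, 0.0]
wrist_force: [-0.1, 1.1, -1.2]
finger_gap: 0.0311
grip_force: 30.1
```

Call:
arm_command(moves=[-0.6,0,0,1.5,0,0,0,-0.6,0,0,0,0,0,0])

```text
clock: 57.7
tcp_pos: [0.5311, 0.212, 0.03]
orientation: [0.001, -0.662, 0.75, -0.0]
wrist_force: [-0.2, -0.4, -1.2]
finger_gap: 0.0313
grip_force: 30.1
```

Call:
arm_command(moves=[-0.6,0,0,1.5,0,0,0,-0.6,0,0,0,0,0,0])

```text
clock: 57.95
tcp_pos: [0.5305, 0.2121, 0.0278]
orientation: [0.0, -0.662, 0.75, -0.0]
wrist_force: [-0.3, 0.0, -0.5]
finger_gap: 0.0314
grip_force: 30.1
```

Call:
arm_command(moves=[-0.6,0,0,1,0,0,0,-0.6,0,0,0,0,0,0])

```text
clock: 58.2
tcp_pos: [0.5304, 0.212, 0.0266]
orientation: [-0.0, -0.662, 0.75, 0.0]
wrist_force: [-0.5, 0.1, -0.7]
finger_gap: 0.0308
grip_force: 30.1
```

Call:
arm_command(moves=[-0.6,0,0,1.5,0,0,0,-0.6,0,0,0,0,0,0])

```text
clock: 58.45
tcp_pos: [0.5304, 0.212, 0.025]
orientation: [-0.0, -0.662, 0.75, 0.0]
wrist_force: [-0.3, 0.5, -0.4]
finger_gap: 0.0312
grip_force: 30.1
```

Call:
arm_command(moves=[-0.6,0,0,1,0,0,0,-0.6,0,0,0,0,0,0])

```text
clock: 58.7
tcp_pos: [0.5305, 0.212, 0.0242]
orientation: [0.0, -0.662, 0.75, 0.0]
wrist_force: [-0.4, 0.0, -1.3]
finger_gap: 0.031
grip_force: 30.1
```

Call:
arm_command(moves=[-0.6,0,0,0.7,0,0,0,-0.6,0,0,0,0,0,0])

```text
clock: 58.95
tcp_pos: [0.5306, 0.212, 0.024]
orientation: [0.0, -0.662, 0.75, -0.0]
wrist_force: [-1.5, 0.1, 3.9]
finger_gap: 0.0311
grip_force: 30.6
```

Call:
arm_command(moves=[-0.6,-8,0,0,0,0,0,-0.6,-11,0,0,0,0,0,-0.6,-11,0,0,0,0,0,-0.6,-9,0,0,0,0,0,-0.6,-3,0,0,0,0,0,-0.6,0,0,0,0,0,0])

```text
clock: 59.7
tcp_pos: [0.5365, 0.2547, 0.0241]
orientation: [0.001, -0.662, 0.75, -0.0]
wrist_force: [-0.1, -2.1, 4.8]
finger_gap: 0.0307
grip_force: 30.8
```

Call:
arm_command(moves=[-0.6,-2,0,0,0,0,0,-0.6,-2,0,0,0,0,0,-0.6,0,0,0,0,0,0])

```text
clock: 60.08
tcp_pos: [0.5369, 0.2582, 0.024]
orientation: [0.0, -0.662, 0.75, -0.001]
wrist_force: [-0.6, -2.2, 5.8]
finger_gap: 0.0314
grip_force: 30.8
```

Call:
arm_command(moves=[-0.6,-2,0,0,0,0,0,-0.6,0,0,0,0,0,0])

```text
clock: 60.32
tcp_pos: [0.5371, 0.2601, 0.0241]
orientation: [0.0, -0.662, 0.75, -0.001]
wrist_force: [-0.3, -2.4, 6.3]
finger_gap: 0.0309
grip_force: 30.8
```

Call:
arm_command(moves=[-0.6,-1.5,0,0,0,0,0,-0.6,0,0,0,0,0,0])

```text
clock: 60.58
tcp_pos: [0.5372, 0.261, 0.024]
orientation: [-0.0, -0.662, 0.75, -0.001]
wrist_force: [-0.2, -5.5, 6.6]
finger_gap: 0.031
grip_force: 30.9
```

Call:
arm_command(moves=[-0.6,-1.5,0,0,0,0,0,-0.6,0,0,0,0,0,0])

```text
clock: 60.82
tcp_pos: [0.5372, 0.2611, 0.024]
orientation: [-0.001, -0.661, 0.75, -0.002]
wrist_force: [-0.2, -9.8, 8.5]
finger_gap: 0.031
grip_force: 31.0
```

Call:
arm_command(moves=[0.2,0,0,0,0,0,0,0.2,0,0,0,0,0,0,0.2,0,0,0,0,0,0,0.2,60,0,-20,0,0,0,0.2,60,0,-60,0,0,0,0.2,0,0,-60,0,0,0,0.2,0,0,-55,0,0,0,-1,0,0,0,0,0,0])

```text
clock: 61.82
tcp_pos: [0.5271, 0.1605, 0.2077]
orientation: [0.004, -0.662, 0.75, -0.003]
wrist_force: [0.0, 0.9, -0.3]
finger_gap: 0.0342
grip_force: 0.0
```

Run:
```python
from h import *
print(get_state()['tcp_pos'])
c,a=bundle(.5368,.2681,'w9',r=.07,zlo=.025,zhi=.048)
u=np.array([np.cos(np.radians(82.9)),np.sin(np.radians(82.9))]); v=np.array([-u[1],u[0]]); dd=c-[.5368,.2681]; print('gauge xy',dd@u*1000,dd@v*1000)
plan(.5480,.3695,.215,-97.1)
```

```text
[0.52707908 0.16050475 0.20768944]
bundle c [539.2 267.8] size 79.8 32.1 phi 82.3 ends 32 19 ztop 0.0348 n 1735
gauge xy -0.020726873057824922 -2.383312849020256
shift [-210.3    3.7   -9.9] n>=3.5 turn z -0.001 n>=0.0 tilt [ 0.005  0.001 -1.   ] q6 now -74 -> -49 (other way 311)
```

Call:
arm_command(moves=[-1,0,0,-10,0,0,0,-1,-53,1,0,0,0,0,-1,-53,1,0,0,0,0,-1,-53,1,0,0,0,0,-1,-51,0,0,0,0,0,-1,0,0,15,0,0,0,-1,0,0,8,0,0,0,-1,0,0,0,0,0,0])

```text
clock: 62.88
tcp_pos: [0.5463, 0.3673, 0.1881]
orientation: [-0.001, -0.661, 0.75, 0.0]
wrist_force: [-0.9, -0.2, 0.6]
finger_gap: 0.0002
grip_force: 0.0
```

Call:
arm_command(moves=[-1,0,0,5,0,0,0,-1,0,0,5,0,0,0,-1,0,0,3,0,0,0,-1,0,0,0,0,0,0])

```text
clock: 63.38
tcp_pos: [0.5474, 0.3683, 0.1766]
orientation: [0.0, -0.662, 0.75, -0.0]
wrist_force: [-0.9, -1.8, 3.1]
finger_gap: 0.0003
grip_force: 1.2
```

Call:
arm_command(moves=[-1,0,0,1,0,0,0,-1,0,0,1,0,0,0,-1,0,0,1,0,0,0,-1,0,0,0,0,0,0])

```text
clock: 63.88
tcp_pos: [0.5473, 0.3688, 0.1735]
orientation: [0.0, -0.662, 0.75, -0.0]
wrist_force: [0.9, -1.4, 3.3]
finger_gap: 0.0
grip_force: 1.3
```

Call:
arm_command(moves=[-1,0,0,1,0,0,0,-1,0,0,1,0,0,0,-1,0,0,0,0,0,0])

```text
clock: 64.25
tcp_pos: [0.5473, 0.3688, 0.1715]
orientation: [0.0, -0.662, 0.75, 0.0]
wrist_force: [1.9, -1.7, 2.4]
finger_gap: -0.0007
grip_force: 1.4
```

Call:
arm_command(moves=[-1,0,0,1,0,0,0,-1,0,0,1,0,0,0,-1,0,0,0,0,0,0])

```text
clock: 64.62
tcp_pos: [0.5472, 0.3688, 0.1695]
orientation: [0.0, -0.662, 0.75, 0.0]
wrist_force: [2.3, -0.1, 3.3]
finger_gap: -0.0002
grip_force: 1.4
```

Call:
arm_command(moves=[-1,0,0,1,0,0,0,-1,0,0,0.5,0,0,0,-1,0,0,0,0,0,0])

```text
clock: 65.0
tcp_pos: [0.5472, 0.3688, 0.168]
orientation: [0.0, -0.662, 0.75, 0.0]
wrist_force: [1.8, -1.0, 3.9]
finger_gap: -0.0001
grip_force: 1.5
```

Call:
arm_command(moves=[-1,0,0,0.7,0,0,0,-1,0,0,0,0,0,0])

```text
clock: 65.25
tcp_pos: [0.5472, 0.3688, 0.1673]
orientation: [0.0, -0.662, 0.75, 0.0]
wrist_force: [2.5, -0.6, 4.6]
finger_gap: 0.0001
grip_force: 1.5
```

Call:
arm_command(moves=[-1,0,0,0.7,0,0,0,-1,0,0,0,0,0,0])

```text
clock: 65.5
tcp_pos: [0.5471, 0.3688, 0.1666]
orientation: [0.0, -0.662, 0.75, 0.0]
wrist_force: [1.8, -0.1, 3.6]
finger_gap: -0.0002
grip_force: 1.5
```

Call:
arm_command(moves=[-1,0,0,0.7,0,0,0,-1,0,0,0,0,0,0])

```text
clock: 65.75
tcp_pos: [0.5471, 0.3688, 0.1661]
orientation: [0.0, -0.662, 0.75, 0.0]
wrist_force: [1.9, 0.8, 4.4]
finger_gap: 0.0001
grip_force: 2.1
```

Call:
arm_command(moves=[-1,0,0,0.7,0,0,0,-1,0,0,0,0,0,0])

```text
clock: 66.0
tcp_pos: [0.5472, 0.3688, 0.166]
orientation: [0.0, -0.662, 0.75, -0.0]
wrist_force: [1.2, -1.1, 7.4]
finger_gap: 0.0001
grip_force: 3.6
```

Call:
arm_command(moves=[-1,0,0,0.5,0,0,0,-1,0,0,0,0,0,0])

```text
clock: 66.25
tcp_pos: [0.5472, 0.3688, 0.166]
orientation: [0.001, -0.662, 0.75, -0.0]
wrist_force: [-0.3, -1.4, 9.0]
finger_gap: 0.0
grip_force: 4.6
```

Reading 24.0 mm: short as well.

Call:
arm_command(moves=[-1,0,0,0,0,0,0,-1,0,0,0,0,0,0,-1,0,0,0,0,0,0,-1,0,0,-50,0,0,0,-1,36,0,-20,0,0,0,-1,37,0,0,0,0,0,0.2,40,0,0,0,0,0,0.2,0,0,0,0,0,0])

```text
clock: 67.25
tcp_pos: [0.5316, 0.2544, 0.234]
orientation: [-0.001, -0.661, 0.751, 0.001]
wrist_force: [1.0, 0.3, 0.3]
finger_gap: 0.0354
grip_force: 0.0
```

Call:
arm_command(moves=[0.2,0,-5,40,0,0,0,0.2,0,0,50,0,0,0,0.2,0,0,40,0,0,0,0.2,0,0,20,0,0,0,0.2,0,0,0,0,0,0])

```text
clock: 67.88
tcp_pos: [0.5356, 0.2562, 0.0819]
orientation: [-0.003, -0.662, 0.749, 0.002]
wrist_force: [0.4, 0.1, 0.1]
finger_gap: 0.051
grip_force: 0.0
```

Run:
```python
from h import *
print(get_state()['tcp_pos'])
plan(.538,.2579,.016,-97.1)
```

```text
[0.53557057 0.25619014 0.08190774]
shift [-2.1 -2.6 65.9] n>=1.1 turn z 0.000 n>=0.0 tilt [-0.006 -0.001 -1.   ] q6 now -65 -> -57 (other way -417)
```

Call:
arm_command(moves=[0.2,0,-2,30,0,0,0,0.2,0,0,24,0,0,0,0.2,0,0,11,0,0,0,0.2,0,0,0,0,0,0,-0.6,0,0,0,0,0,0,-0.6,0,0,0,0,0,0,-0.6,0,0,0,0,0,0,-0.6,0,0,0,0,0,0])

```text
clock: 68.88
tcp_pos: [0.5411, 0.2561, 0.0211]
orientation: [0.001, -0.662, 0.75, -0.0]
wrist_force: [0.1, 0.2, 6.6]
finger_gap: 0.031
grip_force: 31.1
```

Call:
arm_command(moves=[-0.6,2,0,-4,0,0,0,-0.6,20,0,0,0,0,0,-0.6,30,0,0,0,0,0,-0.6,30,0,0,0,0,0,-0.6,0,0,-30,0,0,0,-0.6,0,0,-30,0,0,0,-0.6,0,0,0,0,0,0])

```text
clock: 69.75
tcp_pos: [0.5313, 0.1733, 0.0858]
orientation: [0.002, -0.661, 0.75, -0.001]
wrist_force: [0.5, 0.2, -0.7]
finger_gap: 0.0314
grip_force: 30.4
```

Run:
```python
from h import *
s=get_state();print(s['tcp_pos'],s['finger_gap'],s['grip_force'])
plan(.610,-.026,.085,179.4)
```

```text
[0.53130897 0.17325762 0.08579839] 0.031375158693459915 30.39537638425827
shift [ 187.8 -103.1    1. ] n>=3.6 turn z 1.455 n>=7.9 tilt [ 0.004  0.    -1.   ] q6 now -73 -> -2 (other way -362)
```

Call:
arm_command(moves=[-0.6,47,-26,0,0,0,0,-0.6,47,-26,0,0,0,0,-0.6,47,-26,0,0,0,0,-0.6,47,-25,0,0,0,0.155,-0.6,0,0,0,0,0,0.17,-0.6,0,0,0,0,0,0.17,-0.6,0,0,0,0,0,0.17,-0.6,0,0,0,0,0,0.17])

```text
clock: 70.75
tcp_pos: [0.6071, -0.0257, 0.0819]
orientation: [-0.001, -0.298, 0.955, 0.001]
wrist_force: [0.1, 0.6, -0.6]
finger_gap: 0.0314
grip_force: 30.4
```

Call:
arm_command(moves=[-0.6,0,0,0,0,0,0.17,-0.6,0,0,0,0,0,0.17,-0.6,0,0,0,0,0,0.17,-0.6,0,0,0,0,0,0.11,-0.6,0,0,0,0,0,0])

```text
clock: 71.38
tcp_pos: [0.6074, -0.0254, 0.0822]
orientation: [-0.001, 0.004, 1.0, 0.0]
wrist_force: [0.2, 0.7, -0.9]
finger_gap: 0.0313
grip_force: 30.4
```

Run:
```python
from h import *
s=get_state();print(s['tcp_pos'],s['finger_gap'],s['grip_force'])
plan(.6100,-.026,.025,179.4)
```

```text
[ 0.60735414 -0.02543043  0.08217778] 0.03132150618040454 30.390283316373825
shift [-2.8 -0.6 57.2] n>=1.0 turn z 0.002 n>=0.0 tilt [-0.002  0.    -1.   ] q6 now -9 -> -2 (other way -362)
```

Contact is expected near z 0.0151.

Call:
arm_command(moves=[-0.6,-1,-0.5,30,0,0,0,-0.6,0,0,22,0,0,0,-0.6,0,0,9,0,0,0,-0.6,0,0,3,0,0,0,-0.6,0,0,0,0,0,0])

```text
clock: 72.0
tcp_pos: [0.61, -0.0256, 0.0201]
orientation: [0.0, 0.004, 1.0, -0.0]
wrist_force: [0.3, 0.2, -1.8]
finger_gap: 0.0315
grip_force: 30.4
```

Call:
arm_command(moves=[-0.6,0,0,2,0,0,0,-0.6,0,0,1,0,0,0,-0.6,0,0,0,0,0,0])

```text
clock: 72.38
tcp_pos: [0.6097, -0.0255, 0.0168]
orientation: [0.0, 0.004, 1.0, 0.0]
wrist_force: [0.6, -0.0, -0.4]
finger_gap: 0.0314
grip_force: 30.4
```

Call:
arm_command(moves=[-0.6,0,0,1.3,0,0,0,-0.6,0,0,0,0,0,0])

```text
clock: 72.62
tcp_pos: [0.6096, -0.0255, 0.0153]
orientation: [-0.0, 0.004, 1.0, 0.0]
wrist_force: [-0.3, -0.2, -0.5]
finger_gap: 0.0314
grip_force: 30.4
```

Call:
arm_command(moves=[-0.6,0,0,1,0,0,0,-0.6,0,0,0,0,0,0])

```text
clock: 72.88
tcp_pos: [0.6097, -0.0255, 0.0152]
orientation: [0.0, 0.004, 1.0, -0.0]
wrist_force: [-2.2, 0.6, 5.0]
finger_gap: 0.0313
grip_force: 30.9
```

Release, rise, and move aside towards the robot for a full check.

Call:
arm_command(moves=[0,0,0,0,0,0,0,0,0,0,0,0,0,0,0,0,0,0,0,0,0,0,0,0,-50,0,0,0,0,0,0,-60,0,0,0,0,0,0,-60,0,0,0,0,50,0,-40,0,0,0,0,50,0,-20,0,0,0])

```text
clock: 73.88
tcp_pos: [0.5111, -0.0249, 0.2458]
orientation: [0.002, 0.004, 1.0, -0.0]
wrist_force: [-0.5, -0.0, 0.3]
finger_gap: 0.0425
grip_force: 0.0
```

Call:
arm_command(moves=[0,50,0,0,0,0,0,0,0,0,0,0,0,0])

```text
clock: 74.12
tcp_pos: [0.4574, -0.0237, 0.2437]
orientation: [-0.001, 0.005, 1.0, 0.0]
wrist_force: [1.0, -0.5, 0.7]
finger_gap: 0.043
grip_force: 0.0
```

Run:
```python
from h import *
print(get_state()['tcp_pos'])
for y in (.084,.029,-.026): bundle(.622,y,'w10_%d'%(y*1000),r=.046,zlo=.018,zhi=.045)
p,_=read_camera('top'); cv2.imwrite('pics/t2.png',cv2.resize(p[110:320,120:460],None,fx=2.35,fy=2.35,interpolation=cv2.INTER_CUBIC))
w=cv2.imread('pics/w10_84.png'); cv2.imwrite('pics/w10.png',w)
```

```text
[ 0.45735689 -0.02366128  0.24373852]
bundle c [601.5  92.6] size 43.3 18.7 phi -151.8 ends 2 13 ztop 0.0300 n 314
bundle c [622.9  25.1] size 81.7 26.0 phi 1.5 ends 25 9 ztop 0.0310 n 792
bundle c [622.9 -27. ] size 80.0 31.8 phi 0.3 ends 30 20 ztop 0.0287 n 1279
```

View pics/w10.png

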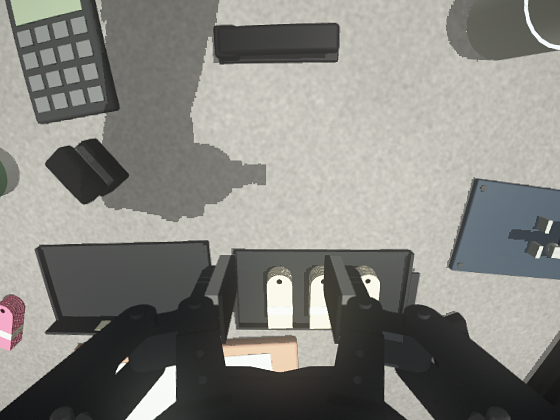

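View pics/t2.png

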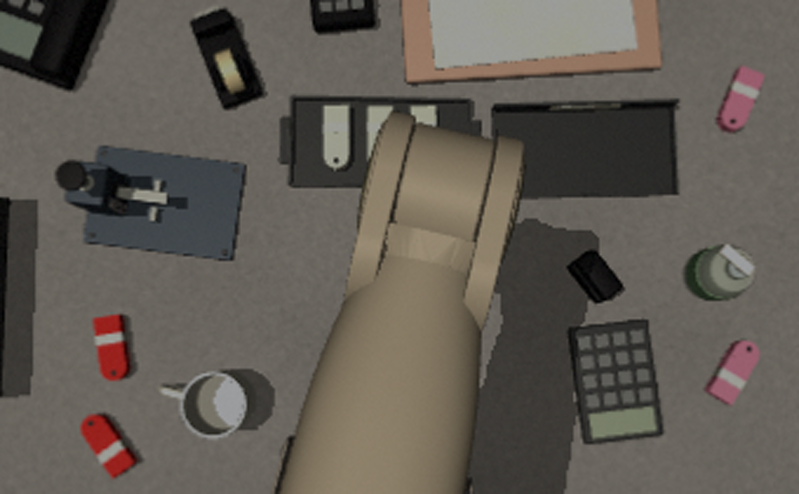

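The wrist view shows three white bundles side by side in the eared tray at (279,297), (320,297) and (366,297), holes at about v=282 towards the front edge. The top view shows everything else where it was and the robot touching nothing. Handing in.

```bash
python3 -c "
from workcell import hand_in
print(hand_in())"
```

```text
the job is handed in; nothing more can be done
None
```

The gauge was zeroed and three bundles were measured in order from the gauge (25.2, 26.4 and 24.0 mm); all were short, so all three lie side by side in the top-up tray, holed ends to the front, and the job is handed in.

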